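# Stopper the lacquer vial and vent the drying box

### The arm

A 7-joint arm with a two-finger parallel gripper is mounted at the origin on the work surface. World frame = base frame: x ahead of the robot, y to its left, z up, the work surface at z = 0. Lengths are in m, angles in rad, forces in N, time in s.
With the tool pointing down it reaches from about 0.35 to 0.9 m from the base axis. Payload 7.2 kg.
Tool frame: the origin (TCP) lies between the finger pads; the fingertips stand 22 mm ahead of it and the grasp point (between the pads) lies 3 mm ahead of it; z points along the fingers, x is the direction in which the jaws open and shut, and the axes are right-handed (so a half turn about z gives the same grasp; the last joint's range is limited). The gripper opens to 85 mm and grips with 20 to 120 N. Pads are 22 mm wide; open, the fingers measure 114 mm over their backs; the gripper's body (76 mm by 85 mm) begins 54 mm behind the grasp point. The pads swing forward as they close: fully open they stand 13 mm farther back than shut.
Start: joints at [1.093, 0.411, -0.013, 1.596, 0.006, 1.134, -0.082], TCP at [0.249, -0.573, 0.22] pointing down, gripper open.
Joint ranges: [-2.95, 2.95], [-0.29, 1.99], [-1.47, 1.44], [0.14, 2.54], [-1.03, 4.17], [0.13, 1.85], [-2.86, 2.86]. Speed limits (rad/s): [2.39, 2.39, 3.01, 3.01, 3.14, 3.14, 3.14].

### API

Orientations are given as a rotation vector (axis times angle).
In Python, from plant import env gives the robot as it stands.
- The arm moves only by the tool drive_tool, never from a script. Its argument "commands" is one flat list of numbers, 7 for each row, row after row: the shift along the tool's x, y, z in cm, then the turn, a rotation vector about the tool's x, y, z in rad, then the finger opening in cm, from 0 to 8.54. A call has 1 to 8 rows; each row is the pose to reach, as a shift and turn from the pose measured when the call began, along the tool's axes at that moment; what a row does not reach only later rows make up. A row lasts 1/12 s, in which the tool goes at most 41.7 mm and 7.16 degrees, less where a joint would pass 70% of its speed; a pose out of reach is approached as far as the arm can. A call with a gripper value outside its range is refused whole. The fingers move at their own pace and stop on an object; the grip force is fixed at half the most. Time passes only in rows, so rows that repeat a pose let the fingers close. It gives the time, the measured TCP pose, the force and the opening at its end, in the units of the state.
- env.get_obs(): the state, without advancing time (a new reading comes with each control period).
- env.grab_frame(name): name is "scene" or "side" or "wrist"; returns a dict with "img" (400x640x3 uint8, red, green, blue), "fx", "fy", "cx", "cy" (pixels), "k1" (the pictures are not rectified: a ray, as slopes to the right and down, at radius r is drawn at 1 + k1 r^2 times it, then the intrinsics apply), "cam_to_world" (4x4, takes a point from camera to world coordinates); the wrist camera has in their place "hand_eye" (4x4, takes a point from camera to tool coordinates, whose origin is the TCP and whose axes are the tool frame's). Camera axes: x right, y down, z forward; pixel columns grow to the right and rows downward; lengths in m; the calibration is good to about 2 mm. A picture is of the moment at which its call begins: read the wrist's pose just before it. There is no depth.
- env.close_job(): hands the job in, once; it reports no verdict.
The state is a dict: "time": time; "qpos": joint angles; "dq": joint speeds; "tau": joint torques, N m; "tcp_pos": TCP position; "eef_rot": TCP orientation; "force": force on the tool from outside, world axes, zero at the start; "moment": the same for the moment, N m; "grip_width": finger opening in m.
Only numpy, scipy, OpenCV 4.12 (cv2) and the standard library are available. Lean on these libraries where they do the work, as an engineer would, in place of code of your own. Each camera call takes 0.05 s, during which the arm holds its last target.

### The job

The lacquering is finished: take the applicator rod out of its rest hole, push it down into the narrow vial until its collar sits on the vial's rim, and let go of it. Then take the bar handle of the sprung lid on the drying box, lift the lid until its sides line up with the two straight, flat pointer arms of the angle gauge beside it, and finish there, still gripping the handle with the lid held steady at that angle. Do not shift the gauge, and leave the screwdriver, the cardboard box and the jar where they are.

Things in the scene. Friction and masses are not known exactly. Their poses are not given: they have to be found in the camera images.
- rod_grip (a point): Middle of the black grip of the applicator rod (loose, about 30 g, upright, z up along it), on its axis. Steel shaft 7 mm thick, 60 mm long, tapered tip; above it a collar 22 mm across, 4 mm thick; above that the round grip, 16 mm across, 52 mm long. This point is 90 mm above the tip. At the start the shaft hangs in the 9 mm rest hole, collar on the rack's top.
- rod_collar (a point): Centre of the underside of the rod's collar, 60 mm above the rod's tip and 30 mm below rod_grip.
- vial_mouth (a point): Centre of the mouth of the amber glass vial, 26 mm in outer diameter, sunk in the aluminium rack and standing 30 mm above it, its rim 100 mm above the bench. Straight bore 11 mm across, 100 mm deep, so deeper than the 60 mm shaft.
- rack: Plain aluminium rack fixed to the bench: block 70 (x) x 170 (y) x 70 (z) mm, origin at the centre of its underside. The vial is 50 mm from the centre towards the rack's own +y, the rest hole 50 mm towards its -y.
- drying_box: Plywood drying box fixed to the bench, 150 (x) x 200 (y) x 90 (z) mm, origin at the centre of its underside, front facing its own -x (towards the robot). Lid on top, hinged along y at the far (+x) upper edge. On each side a thin steel arc rail, 115 mm radius about the hinge, rises 110 mm above the box.
- lid_hinge (a point): Point on the lid's hinge axis, midway along it: 75 mm behind the box's centre, 90 mm above the bench. The axis runs along the box's y. Fixed to the box.
- lid_handle (a point): Centre of the lid's bar handle: round steel bar 12 mm thick, 120 mm long along the box's y, on two end stalks 55 mm in front of the lid's front edge, 205 mm from the hinge axis; free space all round it between the stalks. Moves with the lid; shut, it is 96 mm above the bench. The frame is the lid's: -x runs from hinge to handle.
- lid (a joint): Opening angle of the lid, rad: 0 shut, grows as the handle goes up, stops at 1.3. Wooden frame with a clear pane, 150 x 200 x 8 mm, about 0.3 kg. A spring shuts it: lifting at the handle straight up takes about 5.5 N at first and 9 to 14 N at the gauge's angle; it snaps shut when let go.
- gauge (a joint): Angle of the gauge, rad, on the same scale as the lid: the lid lines up with the gauge when both joints read the same. Somewhere from 0.45 to 0.8; stiff, stays where it was set, and the lid passes between its arms freely.
- gauge_tip (a point): Free end of the +y pointer arm of the gauge. The gauge is two flat dark steel arms, 130 mm long and 8 mm high, one along each side of the box 110 mm from its middle, pivoting about the same axis as the lid and sloping up from the hinge towards the robot.
- screwdriver: Bystander: a screwdriver lying on the bench nearest the robot, 190 mm long, handle up to 35 mm thick.
- parts_box: Bystander: small open cardboard box, 90 x 130 x 45 mm, with a few knobs in it, beyond the work.
- jar: Bystander: amber jar with steel cap, 60 mm across, 75 mm high, beyond the work.
There are look-alikes about, which are no part of the job. Of the things like the part that bears rod_grip, leave any that is green, purple or yellow; of the rest the smaller one is meant.

How it is judged:
By the outcome, as a careful person would: the job done as asked, in the order asked, and still so for the second after the job is handed in, while the arm keeps its last pose, push and grip.
It also fails if it takes over 58 s, if anything falls off the work surface, if the arm or the gripper's body presses on something with over 40 N, if the wrist force passes 120 N, or if a joint passes its speed limit or range.

## Working session

There is one attempt and no reset: what is moved stays moved. The work goes in short steps, Python scripts to look and compute and a tool call to move; the robot and the scene stay as the last step left them, time stands still between calls to the robot, and variables do not carry over. Pictures are saved under pics/ and viewed, and the job is handed in when it is done.

Besides the shell and the picture viewer there is one more tool, called after "Emit:" in YAML: its name, and indented under it one key for each argument. drive_tool: Moves the arm, as the interface text tells. Its arguments: {"type":"object","properties":{"commands":{"type":"array"}},"required":["commands"]}

```bash
ls; mkdir -p pics; cat > h.py <<'E'
import numpy as np, cv2, pickle
from scipy.spatial.transform import Rotation as R
from plant import env
def grab(name,tag):
    o=env.get_obs(); f=env.grab_frame(name); f=dict(f)
    if 'hand_eye' in f:
        T=np.eye(4); T[:3,:3]=R.from_rotvec(o['eef_rot']).as_matrix(); T[:3,3]=o['tcp_pos']
        f['cam_to_world']=T@np.array(f['hand_eye'])
    pickle.dump(f,open(f'pics/{tag}.pkl','wb'))
    cv2.imwrite(f'pics/{tag}.png',f['img'][:,:,::-1]); return f
def load(tag): return pickle.load(open(f'pics/{tag}.pkl','rb'))
def ray(f,u,v):
    K=np.array([[f['fx'],0,f['cx']],[0,f['fy'],f['cy']],[0,0,1.]])
    p=np.array([(u-f['cx'])/f['fx'],(v-f['cy'])/f['fy']]); q=p.copy()
    for _ in range(30): q=p/(1+f['k1']*(q@q))
    T=np.array(f['cam_to_world']); d=T[:3,:3]@np.array([q[0],q[1],1]); return T[:3,3],d/np.linalg.norm(d)
def onz(f,u,v,z):
    o,d=ray(f,u,v); return o+d*(z-o[2])/d[2]
def proj(f,P):
    T=np.linalg.inv(np.array(f['cam_to_world'])); c=T[:3,:3]@np.asarray(P)+T[:3,3]
    q=c[:2]/c[2]; q=q*(1+f['k1']*(q@q)); return np.array([f['fx']*q[0]+f['cx'],f['fy']*q[1]+f['cy']])
def tri(l):
    A=np.zeros((3,3));b=np.zeros(3)
    for f,u,v in l:
        o,d=ray(f,u,v);M=np.eye(3)-np.outer(d,d);A+=M;b+=M@o
    p=np.linalg.solve(A,b); return p,[np.linalg.norm(np.cross(p-ray(f,u,v)[0],ray(f,u,v)[1]))for f,u,v in l]
def crop(tag,x0,x1,y0,y1,s,out):
    i=load(tag)['img'][y0:y1,x0:x1,::-1]; cv2.imwrite(f'pics/{out}.png',cv2.resize(i,None,fx=s,fy=s,interpolation=cv2.INTER_CUBIC))
E
python3 - <<'E'
from h import *
for n in ['scene','side','wrist']:
    f=grab(n,n+'0'); print(n,f['fx'],f['k1'],np.round(f['cam_to_world'],3).tolist())
print(env.get_obs())
E
```

```text
pics
scene 413.99894097133824 0.03318015904423689 [[-0.634, 0.582, -0.509, 1.006], [0.773, 0.482, -0.412, 0.36], [0.006, -0.655, -0.755, 0.742], [0.0, 0.0, 0.0, 1.0]]
side 377.51145370811815 -0.0880142915648059 [[0.827, -0.388, 0.408, 0.264], [-0.563, -0.545, 0.622, -0.462], [-0.019, -0.743, -0.668, 0.606], [0.0, 0.0, 0.0, 1.0]]
wrist 281.5121010090677 -0.03536165209781882 [[0.398, -0.868, -0.298, 0.326], [-0.918, -0.376, -0.128, -0.54], [-0.001, 0.324, -0.946, 0.373], [0.0, 0.0, 0.0, 1.0]]
{'time': 0.15, 'qpos': array([ 1.09281694,  0.4117321 , -0.01273506,  1.59681853,  0.00562901,
        1.134265  , -0.08221024]), 'dq': array([-3.47306795e-05, -9.21809784e-04, -1.09901660e-03, -2.11227753e-03,
        6.52403358e-04, -6.18540116e-04,  9.41459029e-04]), 'tau': array([ 3.73694755e-03, -6.01028609e+01,  6.84199389e-01, -2.99644107e+01,
        1.39806967e-02,  7.93126848e-03,  5.36115817e-05]), 'tcp_pos': array([ 0.24883317, -0.57293037,  0.21914982]), 'eef_rot': array([-2.62651596e+00,  1.72263216e+00,  1.63916455e-03]), 'force': array([0.19103304, 0.1713816 , 0.44366632]), 'moment': array([ 0.01373141, -0.00291332,  0.0065999 ]), 'grip_width': 0.08543889327939151}
```

View pics/scene0.png

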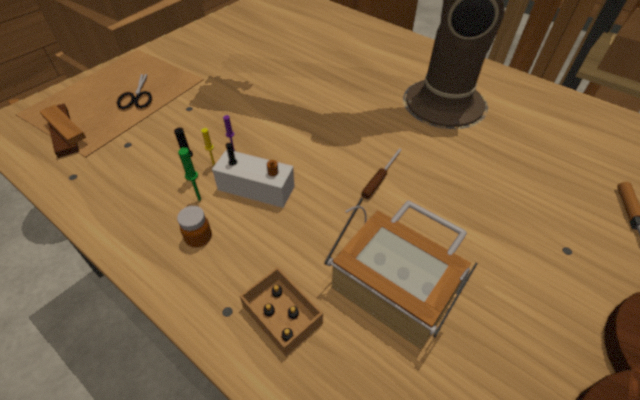

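View pics/side0.png

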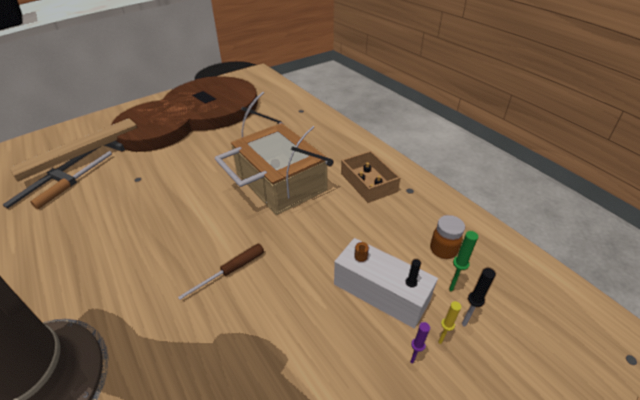

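View pics/wrist0.png

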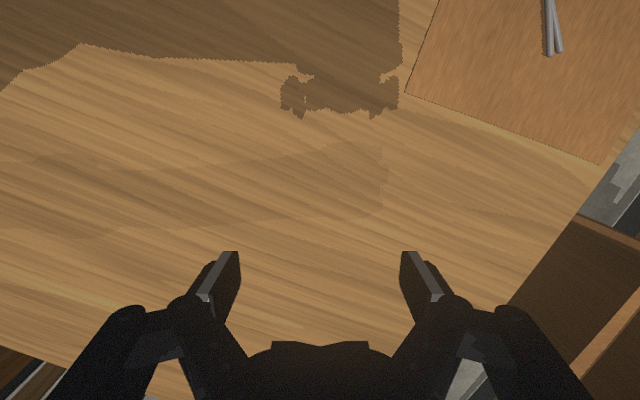

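Black candidates: the one in the rack (scene 231,153 / side 414,270) and a free-standing one (scene 181,138 / side 484,287). The rest are green, yellow and purple. I'll check the two black ones in an enlarged crop.

```bash
python3 - <<'E'
from h import *
crop('side0',320,500,220,370,4,'c1'); crop('scene0',160,310,100,220,5,'c2')
crop('side0',200,350,80,220,5,'c3'); crop('scene0',310,490,140,350,3.6,'c4')
E
```

```text
(no output)
```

View pics/c1.png

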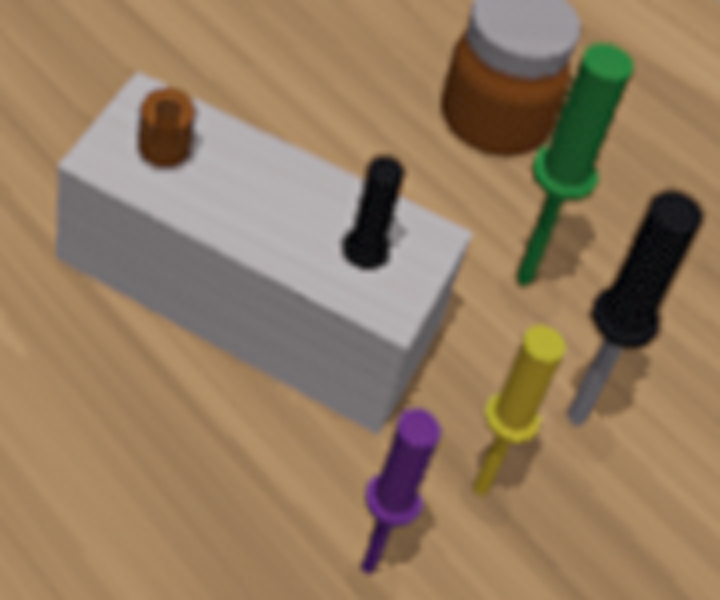

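View pics/c2.png

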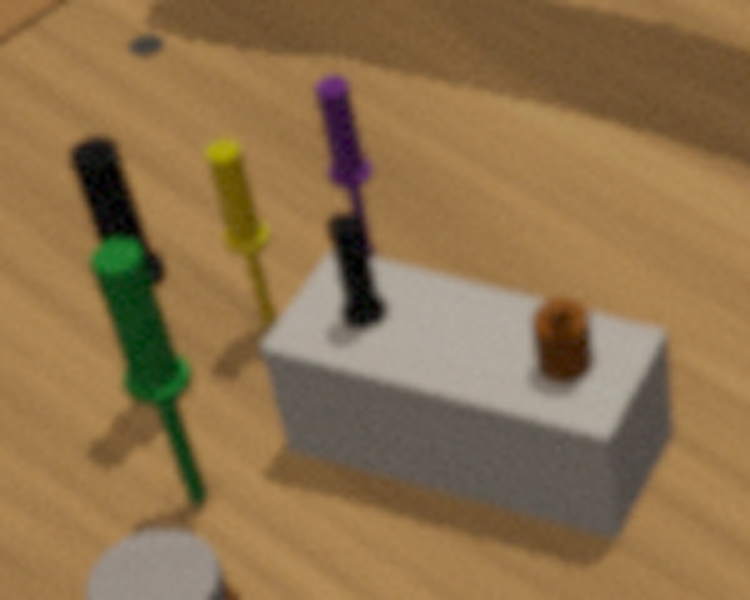

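View pics/c3.png

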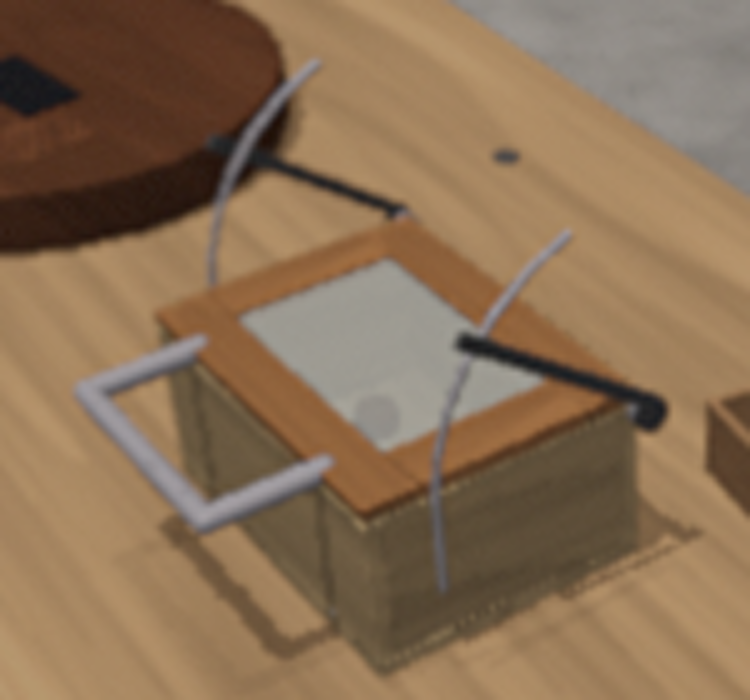

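View pics/c4.png

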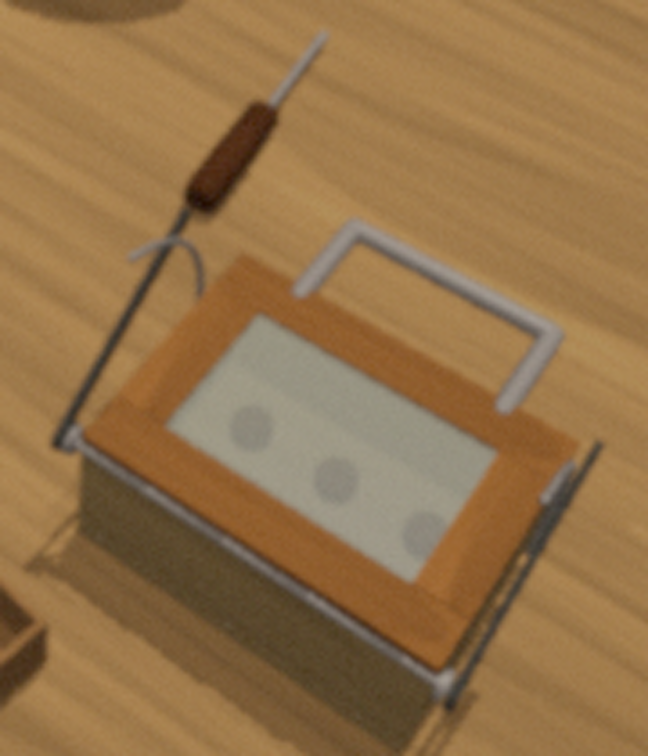

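The crops confirm it: the rod in the rack (side 414,270) is the smaller black one, and the free-standing black one is clearly bigger. Next I'll measure the positions.

```bash
python3 - <<'E'
from h import *
s=load('side0');c=load('scene0')
S=lambda u,v:(320+u/4,220+v/4); C=lambda u,v:(160+u/5,100+v/5)
sc=[onz(s,*S(*p),.07) for p in[(138,73),(60,166),(405,348),(468,237)]]
cc=[onz(c,*C(*p),.07) for p in[(665,330),(333,253),(262,349),(610,438)]]
for a in(sc,cc):
    a=np.array(a);print(np.round(a,4).tolist(),a.mean(0),[np.linalg.norm(a[i]-a[i-1]).round(3) for i in range(4)])
print('vial rim',onz(s,*S(166,105),.1),onz(c,*C(562,312),.1),tri([(s,*S(166,105)),(c,*C(562,312))]))
print('rod top',onz(s,*S(387,170),.126),onz(c,*C(344,224),.126),tri([(s,*S(387,170)),(c,*C(344,224))]))
print('collar',onz(s,*S(366,248),.073),onz(c,*C(364,312),.073))
S=lambda u,v:(200+u/5,80+v/5); C=lambda u,v:(310+u/3.6,140+v/3.6)
# handle corners centres
h1=tri([(s,*S(90,388)),(c,*C(556,332))]);h2=tri([(s,*S(201,522)),(c,*C(356,228))]);print('handle',h1,h2)
# lid top corners z .098? 
print('lid s',[onz(s,*S(*p),.098).round(4).tolist() for p in[(158,318),(372,518),(632,400),(400,218)]])
print('lid c',[onz(c,*C(*p),.098).round(4).tolist() for p in[(578,443),(240,257),(80,432),(445,668)]])
print('pivots',tri([(s,*S(650,410)),(c,*C(60,443))]),tri([(s,*S(405,212)),(c,*C(452,702))]))
print('tips',tri([(s,*S(460,342)),(c,*C(190,205))]),tri([(s,*S(212,144)),(c,*C(600,445))]))
E
```

```text
[[0.5947, -0.0946, 0.07], [0.5305, -0.1187, 0.07], [0.5886, -0.2764, 0.07], [0.6512, -0.2531, 0.07]] [ 0.59123386 -0.18573673  0.07      ] [np.float64(0.168), np.float64(0.069), np.float64(0.168), np.float64(0.067)]
[[0.531, -0.1132, 0.07], [0.5929, -0.2675, 0.07], [0.6559, -0.2447, 0.07], [0.5954, -0.0873, 0.07]] [ 0.59382034 -0.17817883  0.07      ] [np.float64(0.069), np.float64(0.166), np.float64(0.067), np.float64(0.169)]
vial rim [ 0.57432975 -0.13732587  0.1       ] [ 0.57281187 -0.13433378  0.1       ] (array([ 0.57353093, -0.1358923 ,  0.09938044]), [np.float64(0.0015686619038054659), np.float64(0.0015686619038056103)])
rod top [ 0.60899306 -0.23276942  0.126     ] [ 0.6117968  -0.22540967  0.126     ] (array([ 0.61034651, -0.23015262,  0.12235208]), [np.float64(0.0014938928676092853), np.float64(0.0014938928676092769)])
collar [ 0.60903131 -0.232592    0.073     ] [ 0.61230347 -0.22446725  0.073     ]
handle (array([0.47573508, 0.27551696, 0.09634786]), [np.float64(0.0026605716336934758), np.float64(0.00266057163369339)]) (array([0.47708032, 0.15572866, 0.09276333]), [np.float64(0.0011721746148930113), np.float64(0.0011721746148929523)])
lid s [[0.5279, 0.3056, 0.098], [0.5368, 0.1076, 0.098], [0.6767, 0.1126, 0.098], [0.673, 0.3174, 0.098]]
lid c [[0.5294, 0.3166, 0.098], [0.5389, 0.1196, 0.098], [0.6832, 0.1215, 0.098], [0.6748, 0.3235, 0.098]]
pivots (array([0.68855013, 0.11375182, 0.08653128]), [np.float64(0.0005189727928325902), np.float64(0.0005189727928324775)]) (array([0.6837058 , 0.3327647 , 0.09099393]), [np.float64(0.0007189995217300844), np.float64(0.0007189995217300461)])
tips (array([0.58257035, 0.10701244, 0.17091753]), [np.float64(0.0026081803608667587), np.float64(0.002608180360866954)]) (array([0.57779498, 0.32842802, 0.16817184]), [np.float64(0.0016398974611651974), np.float64(0.001639897461165176)])
```

```bash
python3 - <<'E'
from h import *
s=load('side0');c=load('scene0')
S=lambda u,v:(320+u/4,220+v/4); C=lambda u,v:(160+u/5,100+v/5)
for n,b,a,d in[('green',(525,275),(605,65),(122,250)),('big',(578,415),(675,210),(96,150)),('yel',(483,488),(543,345),(225,152)),('pur',(370,565),(418,425),(333,86))]:
    print(n,'base',onz(s,*S(*b),0).round(3),'top',tri([(s,*S(*a)),(c,*C(*d))]))
print(np.round(load('wrist0')['hand_eye'],4))
o=env.get_obs(); Rm=R.from_rotvec(o['eef_rot']).as_matrix(); print(Rm.round(3))
az=-np.arctan2(.229,.609)
# target: radial jaw
x=np.array([np.cos(az),np.sin(az),0]);z=np.array([0,0,-1.]);Rt=np.c_[x,np.cross(z,x),z]
print('rel rot',R.from_matrix(Rm.T@Rt).as_rotvec(),'shift cm',100*Rm.T@(np.array([.609,-.229,.235])-o['tcp_pos']))
E
```

```text
green base [ 0.707 -0.258  0.   ] top (array([ 0.69941078, -0.25878892,  0.15375669]), [np.float64(0.0018448392374193273), np.float64(0.0018448392374194864)])
big base [ 0.669 -0.323  0.   ] top (array([ 0.66458638, -0.32137104,  0.15041925]), [np.float64(0.0017427108053930307), np.float64(0.0017427108053928953)])
yel base [ 0.608 -0.322  0.   ] top (array([ 0.60521936, -0.3196297 ,  0.11152223]), [np.float64(0.0018618688200992138), np.float64(0.0018618688200989417)])
pur base [ 0.544 -0.318  0.   ] top (array([ 0.54184683, -0.31581966,  0.11296488]), [np.float64(0.0017028084026480329), np.float64(0.001702808402648103)])
[[ 1.000e+00 -1.000e-03  2.000e-04  9.000e-04]
 [ 9.000e-04  9.461e-01  3.240e-01 -8.380e-02]
 [-5.000e-04 -3.240e-01  9.461e-01 -1.541e-01]
 [ 0.000e+00  0.000e+00  0.000e+00  1.000e+00]]
[[ 0.398 -0.917 -0.001]
 [-0.917 -0.398  0.001]
 [-0.001  0.    -1.   ]]
rel rot [-3.79970422e-04  1.15881964e-03 -8.01300076e-01] shift cm [-17.19598086 -46.73788836  -1.56932089]
```

Emit:
drive_tool:
  commands: [-17.2, -46.7, -3.5, 0, 0, -0.8, 5, -17.2, -46.7, -3.5, 0, 0, -0.8, 5, -17.2, -46.7, -3.5, 0, 0, -0.8, 5, -17.2, -46.7, -3.5, 0, 0, -0.8, 5, -17.2, -46.7, -3.5, 0, 0, -0.8, 5, -17.2, -46.7, -3.5, 0, 0, -0.8, 5, -17.2, -46.7, -3.5, 0, 0, -0.8, 5, -17.2, -46.7, -3.5, 0, 0, -0.8, 5]

```text
time: 0.82
tcp_pos: [0.4902, -0.3418, 0.2429]
eef_rot: [-3.09, 0.559, 0.001]
force: [1.1, 0.1, -0.2]
grip_width: 0.05
```

```bash
cat >> h.py <<'E'
def go(P,x=None,Rt=None):
    o=env.get_obs(); Rm=R.from_rotvec(o['eef_rot']).as_matrix()
    if Rt is None:
        x=np.array([x[0],x[1],0.]);x/=np.linalg.norm(x);z=np.array([0,0,-1.]);Rt=np.c_[x,np.cross(z,x),z]
    print('t',o['time'],'tcp',o['tcp_pos'].round(4),'F',o['force'].round(2),'w',round(o['grip_width'],4))
    print('shift',(100*Rm.T@(np.array(P)-o['tcp_pos'])).round(2),'rot',R.from_matrix(Rm.T@Rt).as_rotvec().round(4),'q',o['qpos'].round(2))
E
python3 - <<'E'
from h import *
go([.609,-.229,.26],[.936,-.352])
E
```

```text
t 0.8167 tcp [ 0.4902 -0.3418  0.2429] F [ 1.08  0.1  -0.21] w 0.05
shift [  7.17 -14.73  -1.7 ] rot [-0.0009  0.0011  0.002 ] q [ 0.75  0.37 -0.29  1.62  0.11  1.17  0.07]
```

Emit:
drive_tool:
  commands: [7.2, -14.7, -1.7, 0, 0, 0, 5, 7.2, -14.7, -1.7, 0, 0, 0, 5, 7.2, -14.7, -1.7, 0, 0, 0, 5, 7.2, -14.7, -1.7, 0, 0, 0, 5, 7.2, -14.7, -1.7, 0, 0, 0, 5, 7.2, -14.7, -1.7, 0, 0, 0, 5, 7.2, -14.7, -1.7, 0, 0, 0, 5]

```text
time: 1.4
tcp_pos: [0.6087, -0.2296, 0.2593]
eef_rot: [-3.091, 0.558, 0.004]
force: [-0.3, -0.8, -1.0]
grip_width: 0.0501
```

```bash
python3 - <<'E'
from h import *
go([.609,-.229,.26],[.936,-.352]); grab('wrist','w1'); grab('side','s1')
E
```

```text
t 1.4 tcp [ 0.6087 -0.2296  0.2593] F [-0.34 -0.79 -0.99] w 0.0501
shift [ 0.01 -0.06 -0.07] rot [-0.0002  0.0023  0.0024] q [ 0.51  0.45 -0.32  1.46  0.15  1.26 -0.19]
```

View pics/w1.png

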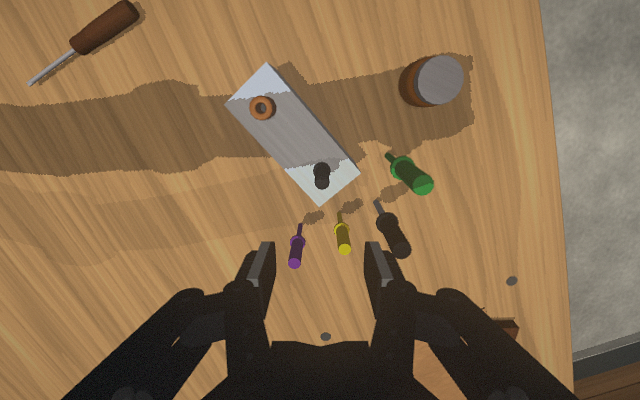

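The wrist view shows the rack rod at (321,170–183), the vial mouth at (262,107) and the look-alikes at the rack's near end.

```bash
python3 - <<'E'
from h import *
crop('w1',215,375,55,215,5,'c5')
E
```

```text
(no output)
```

View pics/c5.png

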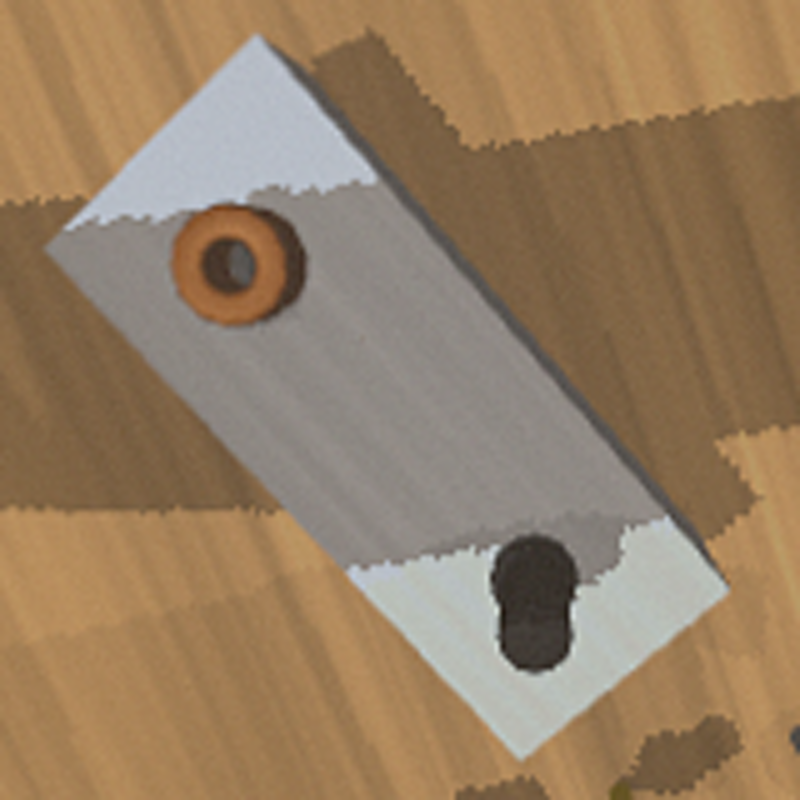

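```bash
python3 - <<'E'
from h import *
w=load('w1');s=load('side0');c=load('scene0'); W=lambda u,v:(215+u/5-.4,55+v/5-.4)
S=lambda u,v:(320+u/4,220+v/4); C=lambda u,v:(160+u/5,100+v/5)
print('top',onz(w,*W(535,634),.126),'collar',onz(w,*W(534,577),.074),'vial',onz(w,*W(234,265),.1))
k=np.array([onz(w,*W(*p),.07) for p in[(258,34),(45,247),(520,760),(728,590)]]);print(k.round(4),k.mean(0),[np.linalg.norm(k[i]-k[i-1]).round(3) for i in range(4)])
print(tri([(s,*S(166,105)),(c,*C(562,312)),(w,*W(234,265))]))
print(tri([(s,*S(387,170)),(c,*C(344,224)),(w,*W(535,634))]))
E
```

```text
top [ 0.61153412 -0.22992731  0.126     ] collar [ 0.61142822 -0.23016233  0.074     ] vial [ 0.57737375 -0.13762083  0.1       ]
[[ 0.5968 -0.0926  0.07  ]
 [ 0.5316 -0.1167  0.07  ]
 [ 0.5906 -0.2757  0.07  ]
 [ 0.6555 -0.2512  0.07  ]] [ 0.59364157 -0.18407552  0.07      ] [np.float64(0.169), np.float64(0.069), np.float64(0.17), np.float64(0.069)]
(array([ 0.57482532, -0.13631449,  0.09883468]), [np.float64(0.0003417524360535479), np.float64(0.0029101881681179976), np.float64(0.0025866045000031554)])
(array([ 0.61063714, -0.23039537,  0.12235962]), [np.float64(0.0011215351729989196), np.float64(0.0018675416750833734), np.float64(0.0007480713560983959)])
```

```bash
python3 - <<'E'
from h import *
go([.6113,-.230,.106],[.936,-.352])
E
```

```text
t 1.5 tcp [ 0.608  -0.2311  0.2596] F [0.14 0.01 0.84] w 0.0499
shift [ 0.3  -0.22 15.36] rot [ 0.0002  0.0019 -0.0004] q [ 0.51  0.45 -0.32  1.46  0.15  1.26 -0.19]
```

Emit:
drive_tool:
  commands: [0.2, -0.15, 4, 0, 0, 0, 5, 0.2, -0.15, 8, 0, 0, 0, 5, 0.2, -0.15, 11, 0, 0, 0, 5, 0.2, -0.15, 13.5, 0, 0, 0, 5, 0.2, -0.15, 15, 0, 0, 0, 5, 0.2, -0.15, 15.3, 0, 0, 0, 5, 0.2, -0.15, 15.3, 0, 0, 0, 5, 0.2, -0.15, 15.3, 0, 0, 0, 5]

```text
time: 2.17
tcp_pos: [0.6103, -0.2314, 0.1078]
eef_rot: [3.09, -0.565, -0.001]
force: [-0.0, 0.0, 0.5]
grip_width: 0.0504
```

```bash
python3 - <<'E'
from h import *
go([.6113,-.230,.106],[.936,-.352]); grab('side','s2'); crop('s2',340,500,180,320,5,'c6'); grab('wrist','w2')
E
```

```text
t 2.1667 tcp [ 0.6103 -0.2314  0.1078] F [-0.04  0.04  0.52] w 0.0504
shift [ 0.04 -0.17  0.18] rot [ 0.0004  0.0005 -0.0017] q [ 0.5   0.58 -0.3   1.62  0.2   0.97 -0.24]
```

View pics/c6.png

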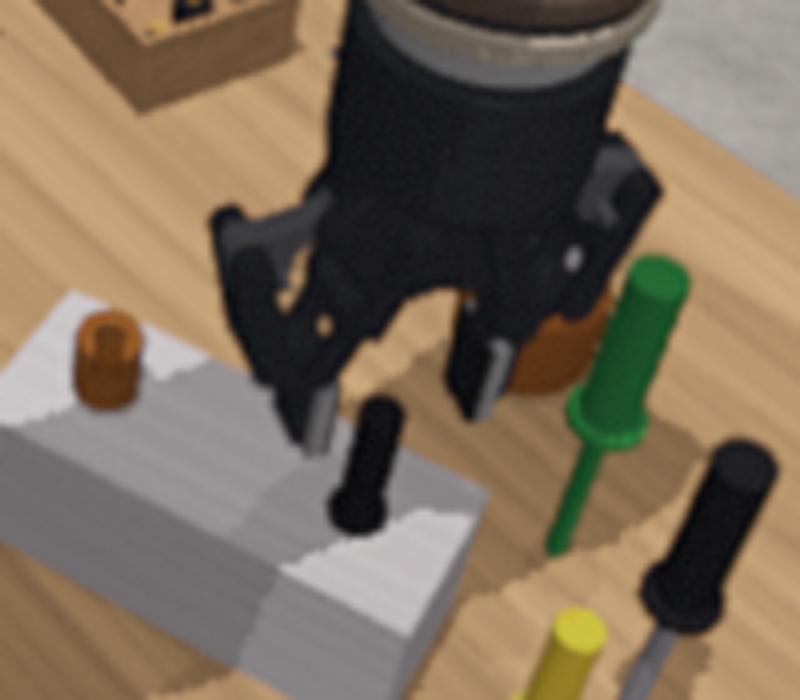

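View pics/w2.png

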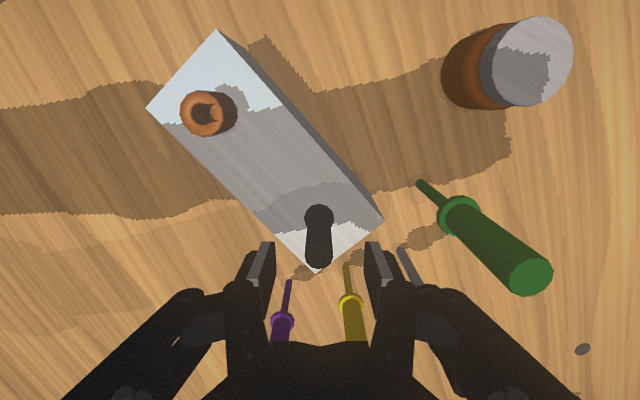

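```bash
python3 - <<'E'
from h import *
s=load('s2');w=load('w2')
t=np.array([.6103,-.2314,.108]); x=np.array([.936,-.352,0])
for n,p in [('grasp',t-[0,0,.003]),('tip+',t-[0,0,.015]+x*.025),('tip-',t-[0,0,.015]-x*.025)]:
    a=proj(s,p);print(n,(a-[340,180])*5,proj(w,p))
W=lambda u,v:(u,v)
print(onz(w,318,257,.126),onz(w,319,219,.074),onz(w,205,113,.1))
print('side',onz(s,340+382/5,180+412/5,.126))
E
```

```text
grasp [372.98987391 448.15469203] [317.49453959 240.22523783]
tip+ [434.97750189 454.73048278] [355.18394118 231.58695879]
tip- [298.08109088 486.00967635] [280.05960601 231.74107758]
[ 0.61094824 -0.23087771  0.126     ] [ 0.61143953 -0.23090743  0.074     ] [ 0.57880016 -0.13766857  0.1       ]
side [ 0.60868    -0.23229134  0.126     ]
```

Emit:
drive_tool:
  commands: [0, 0, 0.2, 0, 0, 0, 3, 0, 0, 0.2, 0, 0, 0, 1, 0, 0, 0.2, 0, 0, 0, 0.5, 0, 0, 0.2, 0, 0, 0, 0.5, 0, 0, 0.2, 0, 0, 0, 0.5, 0, 0, 0.2, 0, 0, 0, 0.5]

```text
time: 2.77
tcp_pos: [0.6114, -0.2312, 0.1074]
eef_rot: [3.09, -0.563, 0.003]
force: [-2.1, 0.9, 6.0]
grip_width: 0.0122
```

```bash
python3 - <<'E'
from h import *
go([.6113,-.230,.106],[.936,-.352]); grab('side','s3'); crop('s3',340,500,180,320,5,'c7')
E
```

```text
t 2.7667 tcp [ 0.6114 -0.2312  0.1074] F [-2.14  0.9   5.98] w 0.0122
shift [-0.05 -0.11  0.14] rot [ 0.0004 -0.002  -0.0011] q [ 0.5   0.58 -0.3   1.62  0.2   0.97 -0.24]
```

View pics/c7.png

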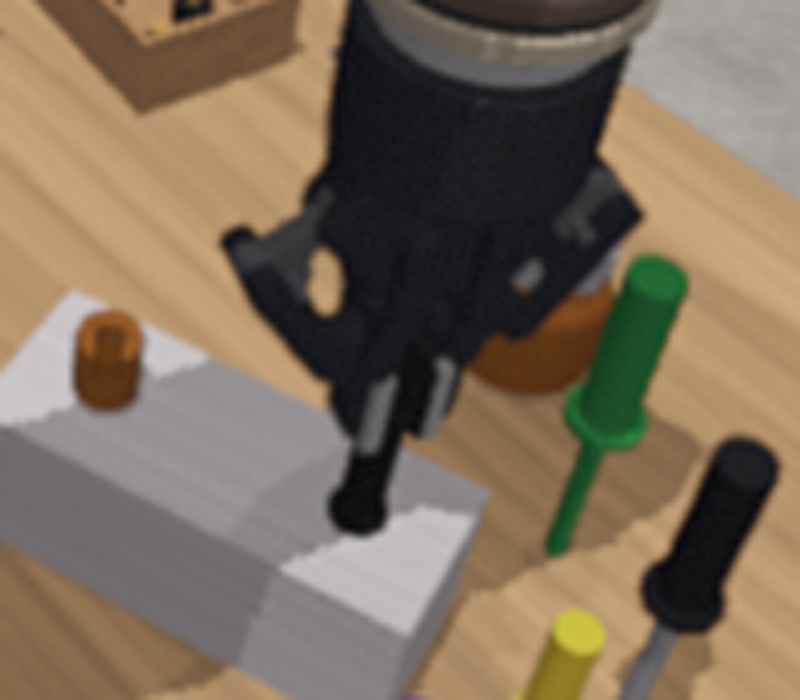

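```bash
python3 - <<'E'
from h import *
go([.6113,-.230,.106],[.936,-.352]); grab('wrist','w3'); crop('w3',240,400,150,290,5,'c8')
E
```

```text
t 2.8167 tcp [ 0.6113 -0.2311  0.1074] F [-1.39  0.16  6.32] w 0.0126
shift [-0.04 -0.11  0.14] rot [ 0.0003 -0.002  -0.001 ] q [ 0.5   0.58 -0.3   1.62  0.2   0.97 -0.24]
```

View pics/c8.png

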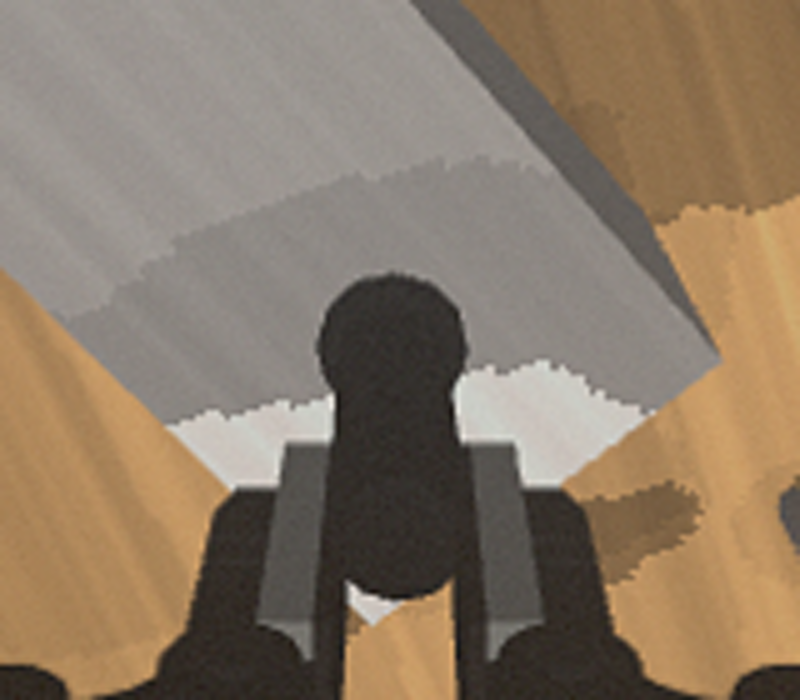

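Emit:
drive_tool:
  commands: [0, 0, -1, 0, 0, 0, 0.5, 0, 0, -3, 0, 0, 0, 0.5, 0, 0, -6, 0, 0, 0, 0.5, 0, 0, -9, 0, 0, 0, 0.5, 0, 0, -11.5, 0, 0, 0, 0.5, 0, 0, -11.5, 0, 0, 0, 0.5, 0, 0, -11.5, 0, 0, 0, 0.5]

```text
time: 3.45
tcp_pos: [0.612, -0.2312, 0.2247]
eef_rot: [3.089, -0.563, 0.009]
force: [-0.3, -0.1, -1.4]
grip_width: 0.0119
```

```bash
python3 - <<'E'
from h import *
go([.577,-.1374,.225],[.936,-.352])
E
```

```text
t 3.45 tcp [ 0.612  -0.2312  0.2247] F [-0.32 -0.1  -1.35] w 0.0119
shift [-6.59 -7.54 -0.07] rot [ 0.0003 -0.0057 -0.001 ] q [ 0.51  0.48 -0.32  1.5   0.16  1.18 -0.2 ]
```

Emit:
drive_tool:
  commands: [-2, -2.5, 0, 0, 0, 0, 0.5, -4, -5, 0, 0, 0, 0, 0.5, -6, -7, 0, 0, 0, 0, 0.5, -6.6, -7.5, 0, 0, -0.006, 0, 0.5, -6.6, -7.5, 0, 0, -0.006, 0, 0.5, -6.6, -7.5, 0, 0, -0.006, 0, 0.5, -6.6, -7.5, 0, 0, -0.006, 0, 0.5]

```text
time: 4.03
tcp_pos: [0.5768, -0.1395, 0.2238]
eef_rot: [3.089, -0.566, -0.001]
force: [0.8, -0.1, -0.2]
grip_width: 0.0122
```

```bash
python3 - <<'E'
from h import *
go([.577,-.1374,.225],[.936,-.352]); grab('wrist','w4'); grab('side','s4'); crop('w4',180,420,120,300,3.3,'c9'); crop('s4',310,450,140,300,4,'c10')
E
```

```text
t 4.0333 tcp [ 0.5768 -0.1395  0.2238] F [ 0.76 -0.08 -0.24] w 0.0122
shift [-0.05 -0.2  -0.12] rot [ 0.0012  0.0007 -0.0028] q [ 0.42  0.38 -0.36  1.65  0.15  1.14 -0.33]
```

View pics/c9.png

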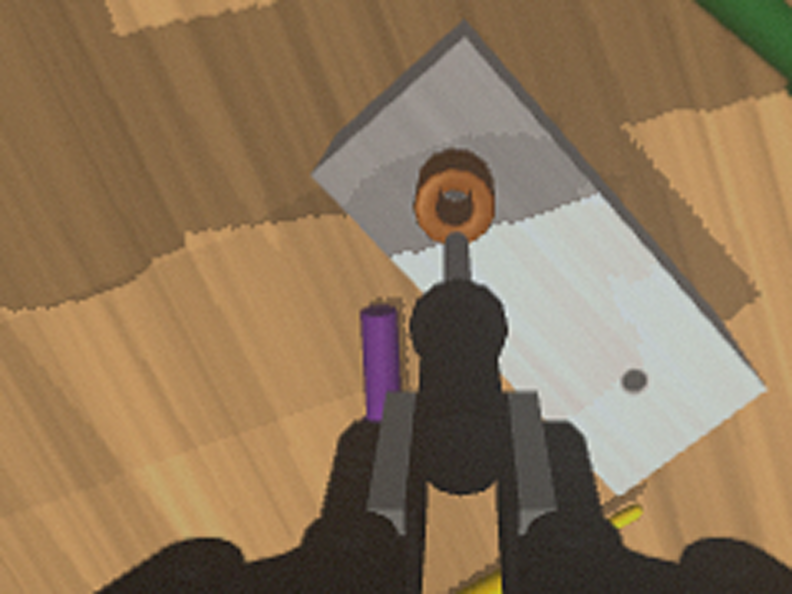

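View pics/c10.png

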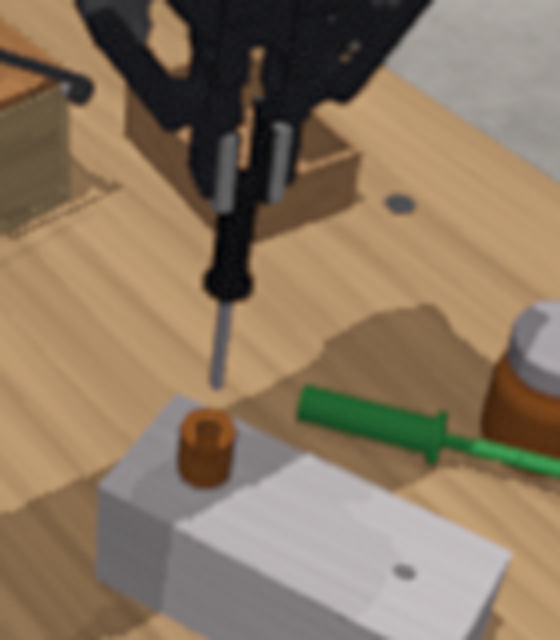

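View pics/s4.png

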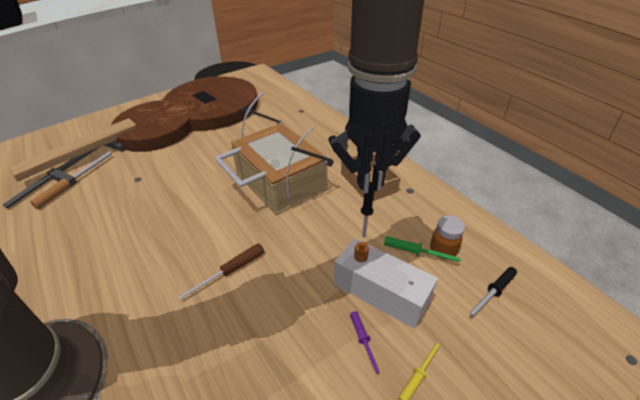

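View pics/s3.png

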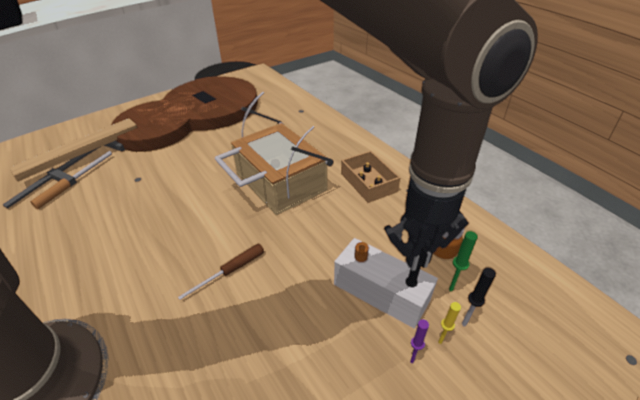

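View pics/s2.png

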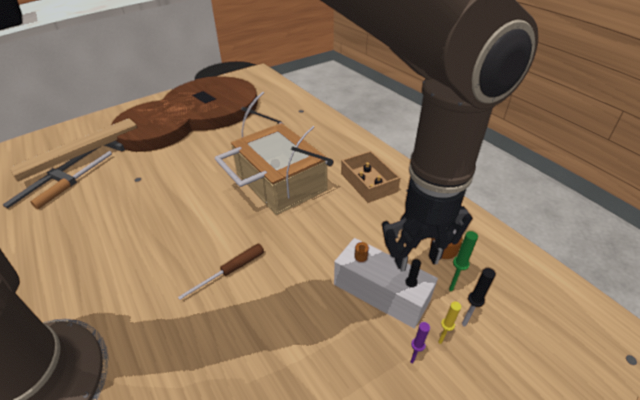

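All four free-standing look-alikes have toppled, in different directions. They were upright in s3, and the arm logged no contact with them. Next I'll check how vertical the held rod is and where its tip is.

```bash
python3 - <<'E'
from h import *
w=load('w4');s=load('s4')
k=3.3
W=lambda u,v:(180+u/k-.35,120+v/k-.35)
print('tip',onz(w,*W(455.5,237),.1264),'collar',onz(w,*W(459,328),.1884),'top',onz(w,*W(460,450),.2424),'vial',onz(w,*W(455,202),.1))
S=lambda u,v:(310+u/4,140+v/4)
print('side tip',onz(s,*S(217,387),.1264),'collar',onz(s,*S(228,283),.1884),'vial',onz(s,*S(208,424),.1))
E
```

```text
tip [ 0.57626299 -0.13823578  0.1264    ] collar [ 0.57705915 -0.13956671  0.1884    ] top [ 0.57795861 -0.13821676  0.2424    ] vial [ 0.57694188 -0.13549921  0.1       ]
side tip [ 0.57579125 -0.14023702  0.1264    ] collar [ 0.57552357 -0.14066321  0.1884    ] vial [ 0.57542497 -0.13738453  0.1       ]
```

Emit:
drive_tool:
  commands: [-0.07, -0.27, 0, 0, 0, 0, 0.5, -0.07, -0.27, 0, 0, 0, 0, 0.5, -0.07, -0.27, 1, 0, 0, 0, 0.5, -0.07, -0.27, 2, 0, 0, 0, 0.5, -0.07, -0.27, 2.6, 0, 0, 0, 0.5, -0.07, -0.27, 3.2, 0, 0, 0, 0.5, -0.07, -0.27, 3.8, 0, 0, 0, 0.5, -0.07, -0.27, 3.8, 0, 0, 0, 0.5]

```text
time: 4.8
tcp_pos: [0.5763, -0.1365, 0.1841]
eef_rot: [3.09, -0.567, -0.005]
force: [0.6, 0.4, 0.1]
grip_width: 0.0123
```

```bash
python3 - <<'E'
from h import *
go([.577,-.1367,.137],[.936,-.352]); grab('wrist','w5'); grab('side','s5'); crop('w5',180,420,120,300,3.3,'c11'); crop('s5',310,450,140,300,4,'c12')
E
```

```text
t 4.8 tcp [ 0.5763 -0.1365  0.1841] F [0.63 0.39 0.06] w 0.0123
shift [ 0.08 -0.01  4.71] rot [ 0.0011  0.0029 -0.0031] q [ 0.42  0.42 -0.35  1.7   0.16  1.06 -0.35]
```

View pics/c11.png

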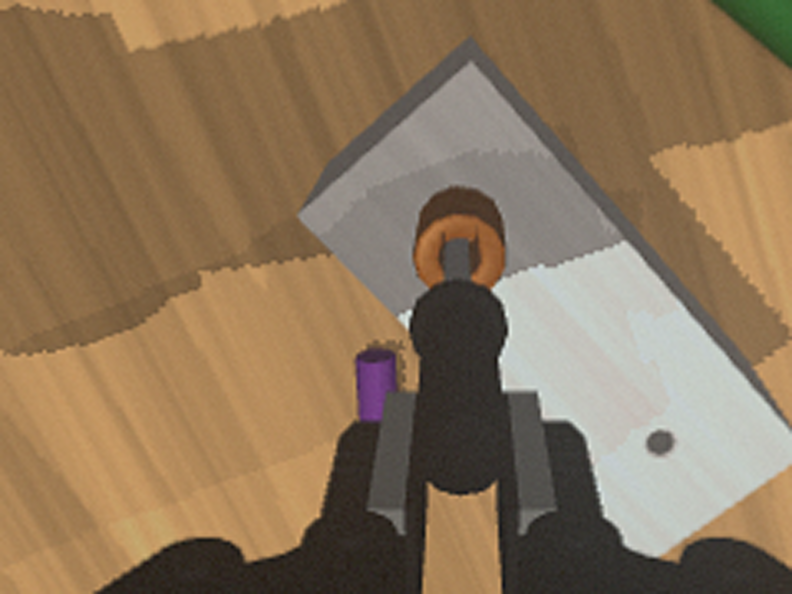

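View pics/c12.png

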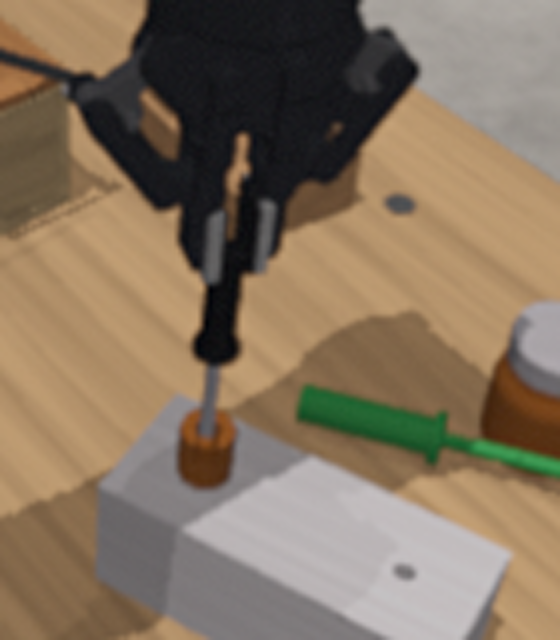

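The tip is inside the bore and there is no side force. I'll push on down.

Emit:
drive_tool:
  commands: [0.03, 0, 1, 0, 0, 0, 0.5, 0.03, 0, 2, 0, 0, 0, 0.5, 0.03, 0, 3, 0, 0, 0, 0.5, 0.03, 0, 3.8, 0, 0, 0, 0.5, 0.03, 0, 4.3, 0, 0, 0, 0.5, 0.03, 0, 4.7, 0, 0, 0, 0.5, 0.03, 0, 4.9, 0, 0, 0, 0.5, 0.03, 0, 4.9, 0, 0, 0, 0.5]

```text
time: 5.57
tcp_pos: [0.5777, -0.1366, 0.1374]
eef_rot: [3.089, -0.566, -0.001]
force: [-2.0, 0.0, 5.9]
grip_width: 0.0119
```

```bash
python3 - <<'E'
from h import *
go([.577,-.1367,.137],[.936,-.352]); grab('side','s6');  crop('s6',310,450,140,300,4,'c13')
E
```

```text
t 5.5667 tcp [ 0.5777 -0.1366  0.1374] F [-1.98  0.02  5.89] w 0.0119
shift [-0.06  0.04  0.04] rot [ 0.0007  0.0002 -0.003 ] q [ 0.41  0.47 -0.35  1.75  0.19  0.96 -0.37]
```

View pics/c13.png

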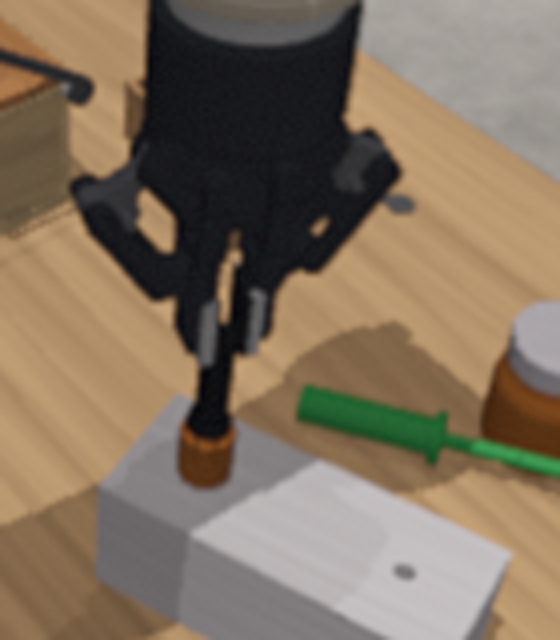

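Emit:
drive_tool:
  commands: [-0.03, 0, 0.2, 0, 0, 0, 0.5, -0.03, 0, 0.3, 0, 0, 0, 0.5, -0.03, 0, 0.3, 0, 0, 0, 0.5]

```text
time: 5.87
tcp_pos: [0.5785, -0.1364, 0.1373]
eef_rot: [3.089, -0.566, 0.004]
force: [-5.3, 0.4, 18.9]
grip_width: 0.0121
```

The rod is seated: force rises to 19 N with no further travel. I'll let go and retreat upward.

Emit:
drive_tool:
  commands: [-0.05, 0, 0, 0, 0, 0, 0.5, -0.05, 0, 0, 0, 0, 0, 3, -0.05, 0, 0, 0, 0, 0, 5, -0.05, 0, 0, 0, 0, 0, 5, -0.05, 0, 0, 0, 0, 0, 5, -0.05, 0, -2, 0, 0, 0, 5, -0.05, 0, -5, 0, 0, 0, 5, -0.05, 0, -9, 0, 0, 0, 5]

```text
time: 6.53
tcp_pos: [0.5761, -0.1359, 0.2253]
eef_rot: [3.09, -0.566, -0.005]
force: [0.7, -1.2, -0.2]
grip_width: 0.0495
```

```bash
python3 - <<'E'
from h import *
go([.475,.1,.28],[1,0]); grab('side','s7');  crop('s7',310,450,140,300,4,'c14')
E
```

```text
t 6.5333 tcp [ 0.5761 -0.1359  0.2253] F [ 0.71 -1.16 -0.18] w 0.0495
shift [-17.83 -18.46  -5.43] rot [ 0.0005  0.0031 -0.3625] q [ 0.42  0.38 -0.36  1.65  0.14  1.14 -0.34]
```

View pics/c14.png

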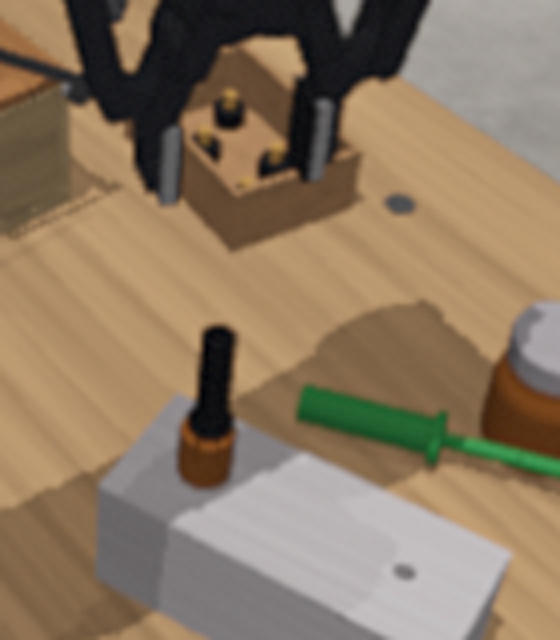

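```bash
python3 - <<'E'
from h import *
go([.476,.2155,.28],[1,0.03])
E
```

```text
t 6.5833 tcp [ 0.5806 -0.1362  0.2356] F [ 3.51 -0.27  7.28] w 0.0499
shift [-22.2  -29.18  -4.64] rot [ 0.001  -0.0106 -0.3926] q [ 0.42  0.37 -0.36  1.64  0.14  1.15 -0.34]
```

Emit:
drive_tool:
  commands: [-2, -3, -4, 0, 0, 0, 5, -5, -6.5, -4, 0, 0, -0.05, 5, -8, -10.5, -4.5, 0, 0, -0.15, 5, -11, -14.5, -4.5, 0, 0, -0.25, 5, -14, -18.5, -4.5, 0, 0, -0.3, 5, -17, -22.5, -4.5, 0, 0, -0.35, 5, -20, -26, -4.5, 0, 0, -0.39, 5, -22.2, -29.2, -4.6, 0, 0, -0.39, 5]

```text
time: 7.25
tcp_pos: [0.4895, 0.1676, 0.2791]
eef_rot: [3.138, 0.047, 0.017]
force: [1.0, 0.6, -0.2]
grip_width: 0.0501
```

Emit:
drive_tool:
  commands: [0, 0, 0, 0, 0, 0, 5, 0, 0, 0, 0, 0, 0, 5, 0, 0, 0, 0, 0, 0, 5]

```text
time: 7.5
tcp_pos: [0.4897, 0.1672, 0.2789]
eef_rot: [3.138, 0.047, 0.017]
force: [-0.4, -1.3, 0.0]
grip_width: 0.0495
```

```bash
python3 - <<'E'
from h import *
go([.476,.2155,.28],[1,0.03]); grab('wrist','w6'); go([.476,.2155,.28],[1,0.03])
E
```

```text
t 7.5 tcp [0.4897 0.1672 0.2789] F [-0.35 -1.31  0.02] w 0.0495
shift [-1.22 -4.87 -0.14] rot [ 0.0038 -0.0106 -0.    ] q [ 0.08  0.23 -0.6   1.75  0.15  1.2  -0.53]
t 7.55 tcp [0.49   0.1663 0.2788] F [0.11 0.22 0.16] w 0.0498
shift [-1.26 -4.96 -0.15] rot [ 0.004  -0.0105 -0.002 ] q [ 0.08  0.23 -0.6   1.75  0.15  1.2  -0.53]
```

View pics/w6.png

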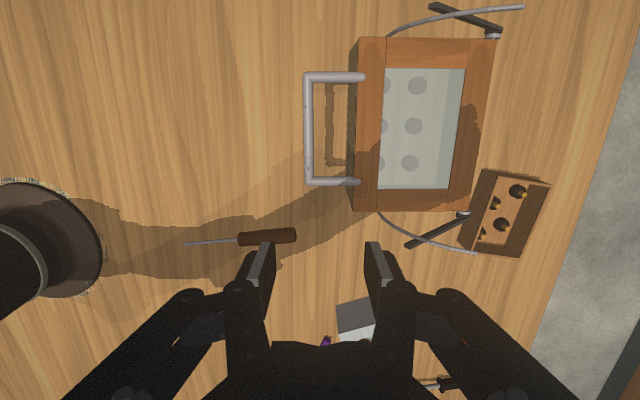

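The view shows the handle bar from (307,75) to (310,184), the far gauge arm from (431,6) to (497,32) and the near arm from (407,246) to (465,214).

```bash
python3 - <<'E'
from h import *
crop('w6',285,535,0,260,3,'c15')
E
```

```text
(no output)
```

View pics/c15.png

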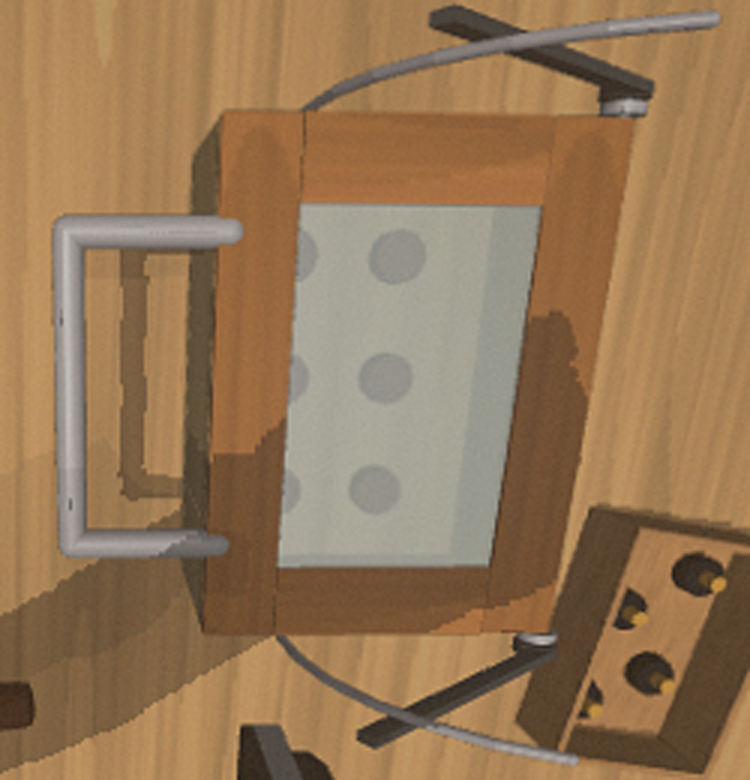

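```bash
python3 - <<'E'
from h import *
w=load('w6');s=load('side0');c=load('scene0')
W=lambda u,v:(285+u/3-.33,u*0+v/3-.33)
S=lambda u,v:(200+u/5-.4,80+v/5-.4); C=lambda u,v:(310+u/3.6-.36,140+v/3.6-.36)
a=onz(w,*W(67,228),.096);b=onz(w,*W(73,546),.096);print('handle w',a,b,(a+b)/2,np.linalg.norm(a-b))
for nm,p in[('far',[(90,388),(556,332),(67,228)]),('near',[(201,522),(356,228),(73,546)])]:
    print(nm,tri([(s,*S(*p[0])),(c,*C(*p[1])),(w,*W(*p[2]))]))
L=np.array([onz(w,*W(*p),.098) for p in[(220,112),(635,117),(548,632),(205,632)]]);print('lid',L.round(4).tolist(),[np.linalg.norm(L[i]-L[i-1]).round(3) for i in range(4)])
for nm,t,p in[('-y',[(462,342),(190,207),(370,736)],[(650,410),(60,443),(543,648)]),('+y',[(213,144),(600,445),(445,15)],[(405,212),(452,702),(640,88)])]:
    T,e=tri([(s,*S(*t[0])),(c,*C(*t[1])),(w,*W(*t[2]))]);P,e2=tri([(s,*S(*p[0])),(c,*C(*p[1])),(w,*W(*p[2]))])
    d=T-P;print(nm,T.round(4),np.round(e,4),P.round(4),np.round(e2,4),'ang',np.arctan2(d[2],-d[0]),np.linalg.norm(d))
E
```

```text
handle w [0.47518281 0.2742648  0.096     ] [0.4795424  0.15198174 0.096     ] [0.4773626  0.21312327 0.096     ] 0.12236074918361454
far (array([0.47536582, 0.27467648, 0.09751817]), [np.float64(0.0018237311567910225), np.float64(0.002066285341676653), np.float64(0.0005350816124096152)])
near (array([0.47788039, 0.15389612, 0.09509658]), [np.float64(0.0011464560307706988), np.float64(0.0020733048082276955), np.float64(0.00266679290924612)])
lid [[0.5289, 0.3143, 0.098], [0.6795, 0.3196, 0.098], [0.6861, 0.1193, 0.098], [0.5367, 0.1158, 0.098]] [np.float64(0.199), np.float64(0.151), np.float64(0.2), np.float64(0.149)]
-y [0.5845 0.1077 0.172 ] [0.0021 0.0026 0.0017] [0.6884 0.1117 0.0897] [0.0026 0.0023 0.0033] ang 0.6698212684298857 0.13256177464037128
+y [0.5785 0.3276 0.1697] [0.001  0.0016 0.0013] [0.6831 0.3317 0.092 ] [0.0006 0.0008 0.0012] ang 0.6387275307287521 0.13036185651454515
```

```bash
python3 - <<'E'
from h import *
go([.477,.2135,.099],[1,0.036])
E
```

```text
t 7.55 tcp [0.49   0.1663 0.2788] F [0.11 0.22 0.16] w 0.0498
shift [-1.36 -4.83 17.95] rot [ 0.0041 -0.0104 -0.008 ] q [ 0.08  0.23 -0.6   1.75  0.15  1.2  -0.53]
```

Emit:
drive_tool:
  commands: [-0.7, -2.4, 1, 0, -0.01, -0.008, 5, -1.4, -4.8, 3, 0, -0.01, -0.008, 5, -1.4, -4.8, 6, 0, -0.01, -0.008, 5, -1.4, -4.8, 9, 0, -0.01, -0.008, 5, -1.4, -4.8, 11, 0, -0.01, -0.008, 5, -1.4, -4.8, 12, 0, -0.01, -0.008, 5, -1.4, -4.8, 12, 0, -0.01, -0.008, 5, -1.4, -4.8, 12, 0, -0.01, -0.008, 5]

```text
time: 8.22
tcp_pos: [0.4767, 0.2126, 0.1588]
eef_rot: [3.137, 0.054, 0.0]
force: [0.3, -0.2, 0.3]
grip_width: 0.05
```

```bash
python3 - <<'E'
from h import *
go([.477,.2135,.099],[1,0.036]); grab('wrist','w7'); grab('side','s8'); crop('s8',180,340,80,220,5,'c16')
E
```

```text
t 8.2167 tcp [0.4767 0.2126 0.1588] F [ 0.28 -0.21  0.32] w 0.05
shift [ 0.03 -0.11  5.98] rot [ 0.0041 -0.0002 -0.0018] q [-0.03  0.37 -0.6   1.88  0.25  0.97 -0.71]
```

View pics/w7.png

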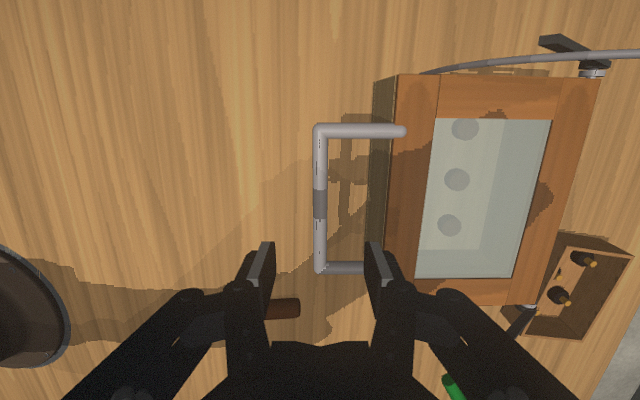

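View pics/c16.png

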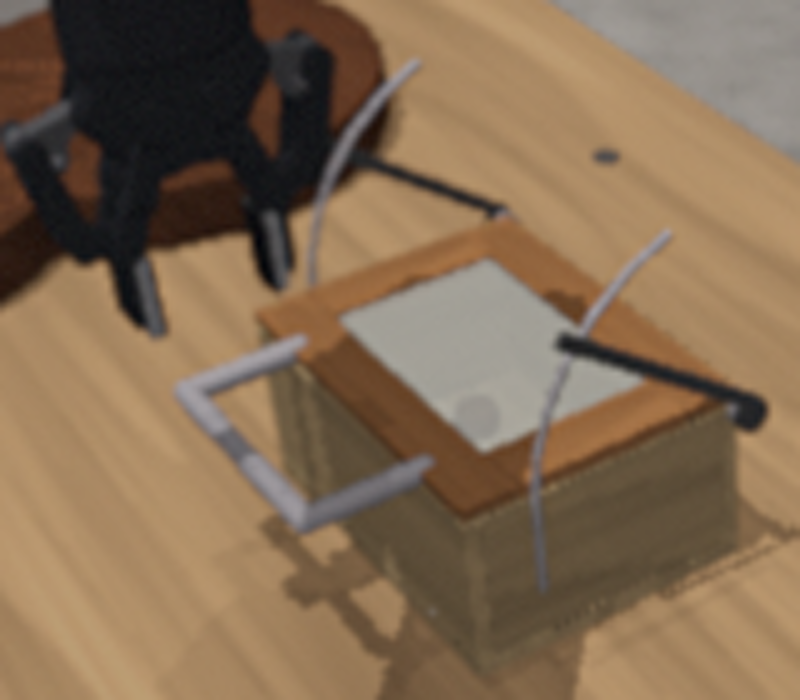

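The bar (image column 320) is centred between the fingers. I'll descend and close.

Emit:
drive_tool:
  commands: [0, -0.1, 2, 0, 0, 0, 5, 0, -0.1, 4, 0, 0, 0, 5, 0, -0.1, 5.5, 0, 0, 0, 5, 0, -0.1, 6.1, 0, 0, 0, 5, 0, -0.1, 6.1, 0, 0, 0, 3, 0, -0.1, 6.1, 0, 0, 0, 1, 0, -0.1, 6.1, 0, 0, 0, 0.3, 0, -0.1, 6.1, 0, 0, 0, 0.3]

```text
time: 8.98
tcp_pos: [0.478, 0.2146, 0.1001]
eef_rot: [3.139, 0.054, 0.007]
force: [-0.4, -0.8, 0.5]
grip_width: 0.0031
```

Emit:
drive_tool:
  commands: [0, 0, 0, 0, 0, 0, 0.3, 0, 0, 0, 0, 0, 0, 0.3, 0, 0, 0, 0, 0, 0, 0.3]

```text
time: 9.23
tcp_pos: [0.4782, 0.2147, 0.1006]
eef_rot: [3.139, 0.054, 0.008]
force: [-0.9, -0.5, -0.3]
grip_width: 0.0031
```

```bash
python3 - <<'E'
from h import *
go([.477,.2135,.099],[1,0.036]); grab('wrist','w8'); grab('side','s9'); crop('s9',180,340,80,220,5,'c17')
E
```

```text
t 9.2333 tcp [0.4782 0.2147 0.1006] F [-0.86 -0.52 -0.28] w 0.0031
shift [-0.13  0.12  0.16] rot [ 0.0024 -0.0052 -0.0013] q [-0.07  0.44 -0.57  1.94  0.32  0.85 -0.77]
```

View pics/w8.png

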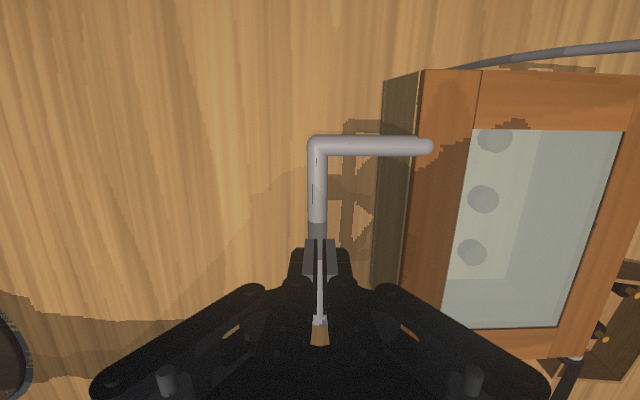

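View pics/c17.png

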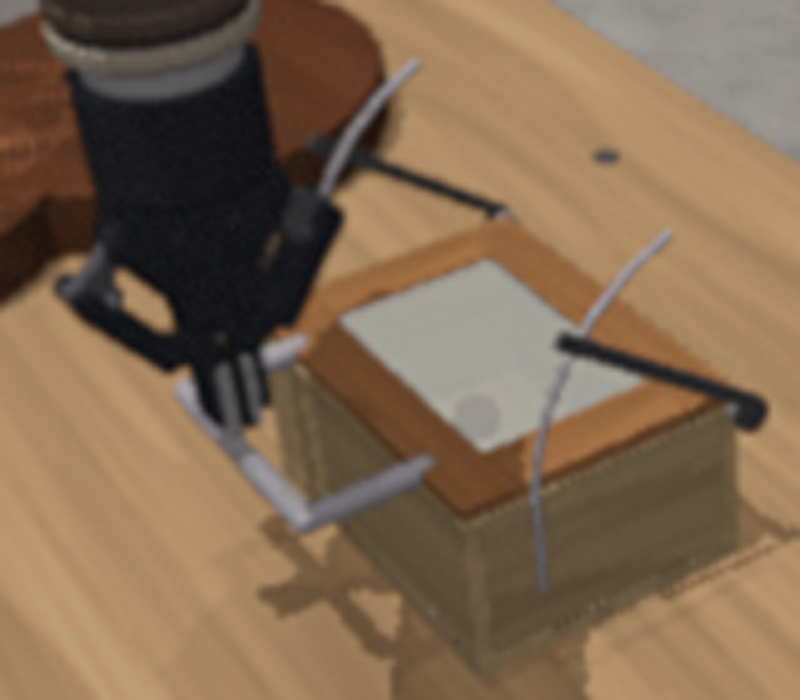

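The fingers closed to 3 mm, so they missed the bar, and they look too high. I'll measure the actual fingertip height.

```bash
python3 - <<'E'
from h import *
s=load('s9');w=load('w8')
for z in [.079,.085,.09,.096,.1,.105,.11,.115,.12]:
    P=[.4782,.2147,z];print(z,((proj(s,P)-[180,80])*5).round(0),proj(w,P).round(1))
c=grab('scene','sc9'); crop('sc9',360,480,140,260,6,'c18')
for z in [.08,.09,.1,.11,.12]: print(z,((proj(c,[.4782,.2147,z])-[360,140])*6).round())
print(onz(w,317,215,.096),onz(w,318,145,.096))
E
```

```text
0.079 [249. 477.] [318.3 226.8]
0.085 [247. 467.] [318.3 230.6]
0.09 [245. 458.] [318.3 234. ]
0.096 [243. 447.] [318.3 238.4]
0.1 [241. 440.] [318.4 241.4]
0.105 [240. 431.] [318.4 245.4]
0.11 [238. 422.] [318.4 249.7]
0.115 [236. 413.] [318.4 254.1]
0.12 [234. 404.] [318.4 258.9]
0.08 [435. 495.]
0.09 [441. 477.]
0.1 [447. 458.]
0.11 [454. 439.]
0.12 [460. 420.]
[0.47686173 0.2306001  0.096     ] [0.47610498 0.2731411  0.096     ]
```

View pics/c18.png

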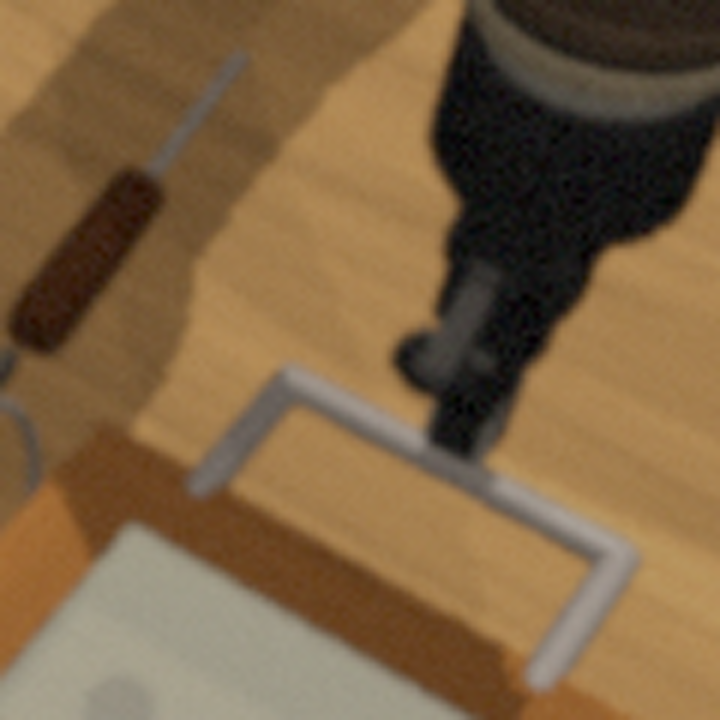

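Side and scene views both put the closed fingertips at about z = 0.105, right at the top of the bar. That is about 25 mm short of what the stated geometry gives. I'll open, go 2.5 cm deeper and close again.

Emit:
drive_tool:
  commands: [-0.1, 0.1, 0, 0, 0, 0, 3, -0.1, 0.1, -0.5, 0, 0, 0, 5, -0.1, 0.1, 0, 0, 0, 0, 5, -0.1, 0.1, 0.8, 0, 0, 0, 5, -0.1, 0.1, 1.8, 0, 0, 0, 5, -0.1, 0.1, 2.5, 0, 0, 0, 5, -0.1, 0.1, 2.5, 0, 0, 0, 5, -0.1, 0.1, 2.5, 0, 0, 0, 5]

```text
time: 10.05
tcp_pos: [0.4765, 0.2134, 0.0742]
eef_rot: [3.138, 0.055, 0.004]
force: [-0.2, 1.1, -0.9]
grip_width: 0.05
```

```bash
python3 - <<'E'
from h import *
go([.477,.2135,.075],[1,0.036]); grab('wrist','w9'); grab('side','s10'); crop('s10',180,340,80,220,5,'c19')
E
```

```text
t 10.05 tcp [0.4765 0.2134 0.0742] F [-0.23  1.09 -0.91] w 0.05
shift [ 0.05 -0.01 -0.08] rot [ 0.0031 -0.0027 -0.0009] q [-0.09  0.48 -0.55  1.96  0.35  0.79 -0.8 ]
```

View pics/w9.png

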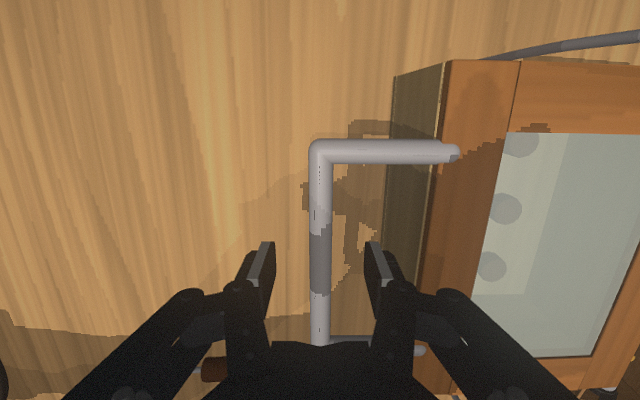

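View pics/c19.png

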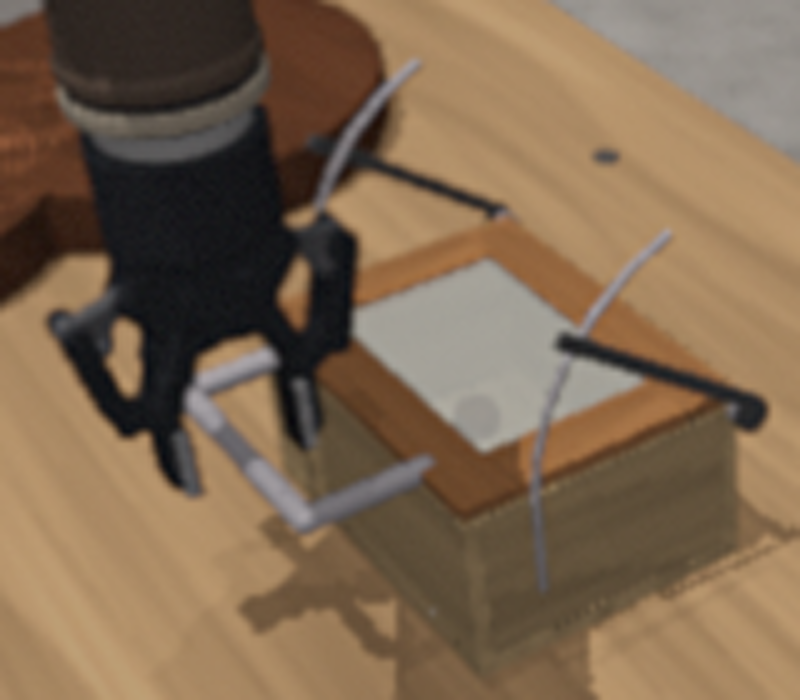

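Emit:
drive_tool:
  commands: [0.05, 0, 0, 0, 0, 0, 3, 0.05, 0, 0, 0, 0, 0, 1.5, 0.05, 0, 0, 0, 0, 0, 0.3, 0.05, 0, 0, 0, 0, 0, 0, 0.05, 0, 0, 0, 0, 0, 0, 0.05, 0, 0, 0, 0, 0, 0]

```text
time: 10.65
tcp_pos: [0.4769, 0.2137, 0.0753]
eef_rot: [3.138, 0.055, 0.005]
force: [-4.6, 0.1, 5.5]
grip_width: 0.0093
```

```bash
python3 - <<'E'
from h import *
go([.477,.2135,.075],[1,0.036]); grab('wrist','w10'); grab('side','s11'); crop('s11',180,340,80,220,5,'c20')
E
```

```text
t 10.65 tcp [0.4769 0.2137 0.0753] F [-4.6   0.09  5.53] w 0.0093
shift [0.   0.02 0.03] rot [ 0.0029 -0.0034 -0.0008] q [-0.09  0.48 -0.55  1.96  0.35  0.8  -0.8 ]
```

View pics/c20.png

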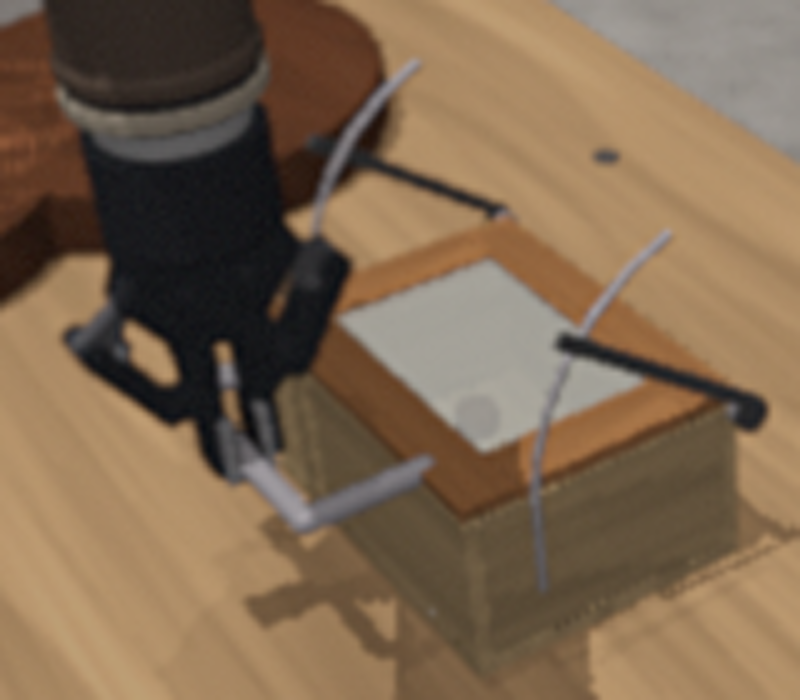

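View pics/w10.png

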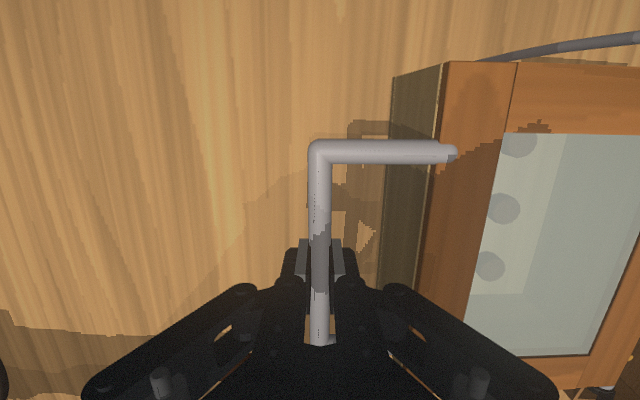

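Gripped: it reads 9 mm, the same offset as the rod (16 mm read as 12). I'll lift along the handle's arc with the tool vertical, to about 0.4 rad first.

Emit:
drive_tool:
  commands: [0.05, 0, -1, 0, 0, 0, 0, 0.16, 0, -2, 0, 0, 0, 0, 0.32, 0, -3, 0, 0, 0, 0, 0.53, 0, -4.1, 0, 0, 0, 0, 0.8, 0, -5, 0, 0, 0, 0, 1.1, 0, -6, 0, 0, 0, 0, 1.5, 0, -7, 0, 0, 0, 0, 1.85, 0, -7.9, 0, 0, 0, 0]

```text
time: 11.42
tcp_pos: [0.4943, 0.2142, 0.1551]
eef_rot: [3.137, 0.055, 0.002]
force: [-3.4, -0.1, -8.2]
grip_width: 0.0095
```

```bash
python3 - <<'E'
from h import *
go([.477+.045,.2135,.075+.123],[1,0.036]); grab('side','s12'); crop('s12',180,340,80,220,5,'c21')
E
```

```text
t 11.4167 tcp [0.4943 0.2142 0.1551] F [-3.41 -0.09 -8.15] w 0.0095
shift [ 2.77  0.19 -4.29] rot [ 0.0038 -0.0012 -0.0007] q [-0.04  0.4  -0.59  1.85  0.27  0.97 -0.71]
```

View pics/c21.png

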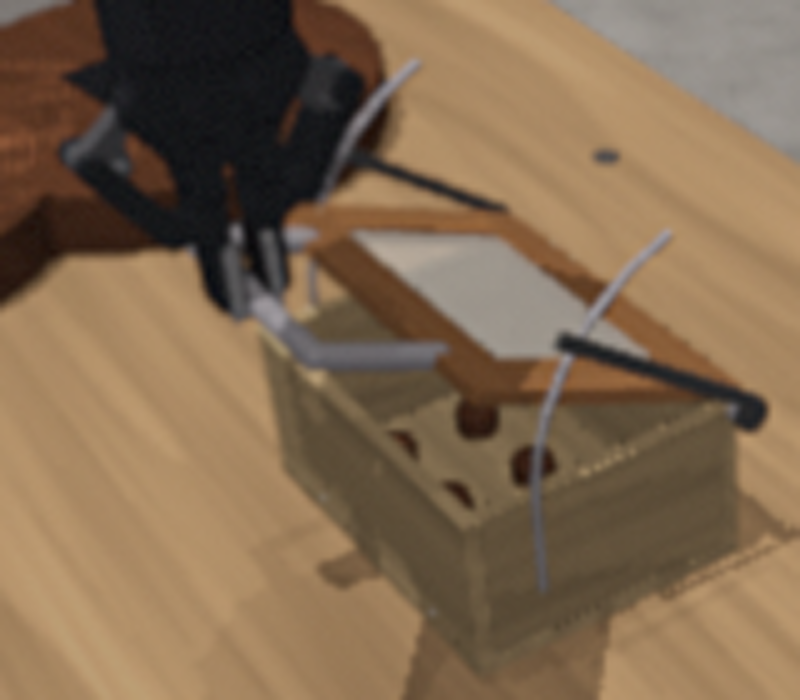

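Emit:
drive_tool:
  commands: [0.4, 0, -0.8, 0, 0, 0, 0, 0.9, 0, -1.6, 0, 0, 0, 0, 1.4, 0, -2.4, 0, 0, 0, 0, 1.8, 0, -3, 0, 0, 0, 0, 2.2, 0, -3.5, 0, 0, 0, 0, 2.2, 0, -3.5, 0, 0, 0, 0, 2.2, 0, -3.5, 0, 0, 0, 0]

```text
time: 12.05
tcp_pos: [0.5146, 0.2149, 0.1918]
eef_rot: [3.135, 0.056, -0.004]
force: [-11.9, -0.8, -2.6]
grip_width: 0.0092
```

```bash
python3 - <<'E'
from h import *
go([.477+.045,.2135,.075+.123],[1,0.036]); grab('side','s13'); crop('s13',180,340,60,200,5,'c22'); grab('scene','sc13'); crop('sc13',310,490,140,350,3.6,'c23'); grab('wrist','w13')
E
```

```text
t 12.05 tcp [0.5146 0.2149 0.1918] F [-11.87  -0.79  -2.63] w 0.0092
shift [ 0.73  0.17 -0.62] rot [ 0.0056  0.0027 -0.0005] q [-0.03  0.39 -0.59  1.76  0.25  1.07 -0.67]
```

View pics/c22.png

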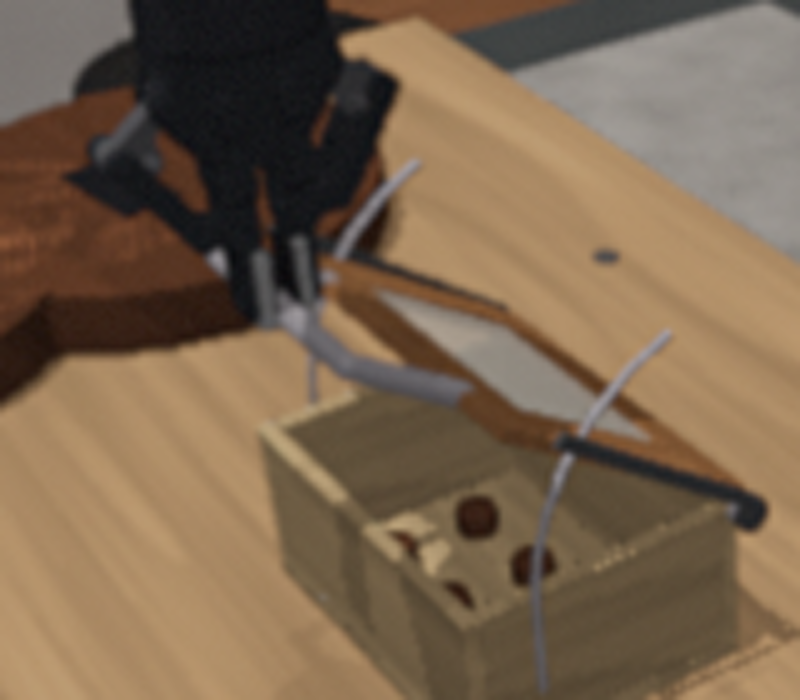

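View pics/c23.png

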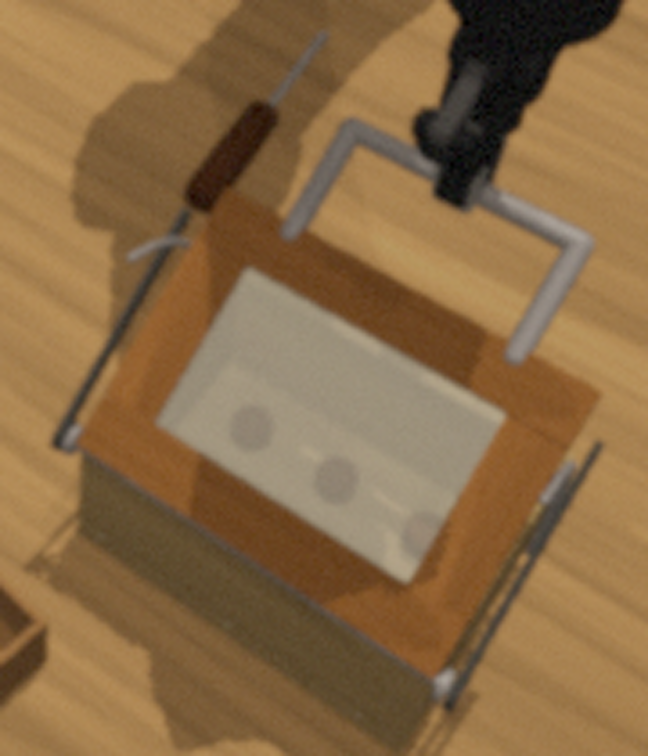

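View pics/w13.png

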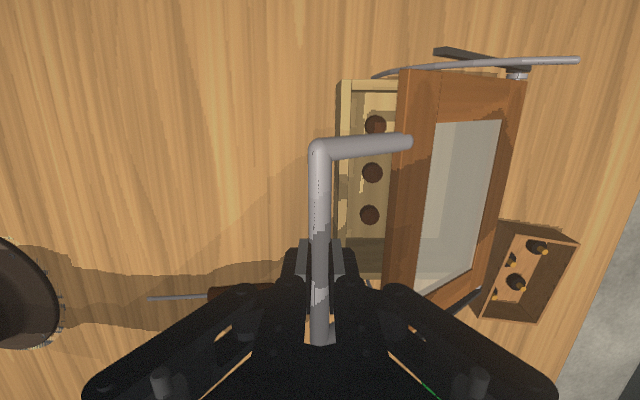

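```bash
python3 - <<'E'
from h import *
crop('s13',235,340,105,175,7.5,'c24'); crop('w13',370,540,30,130,4.6,'c25')
E
```

```text
(no output)
```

View pics/c24.png

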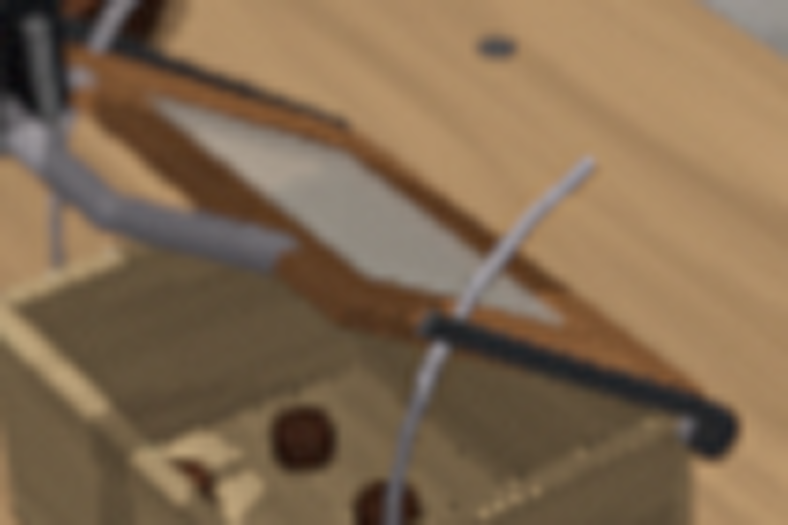

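View pics/c25.png

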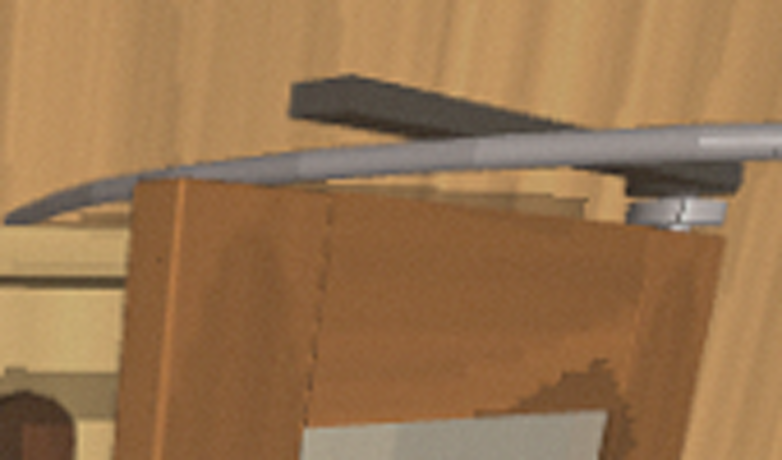

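```bash
cat > an.py <<'E'
from h import *
th=.036; ex=np.array([np.cos(th),np.sin(th),0]);ey=np.array([-np.sin(th),np.cos(th),0]);H=np.array([.6825,.2200,.09])
def onplane(f,u,v,yb):
    o,d=ray(f,u,v); t=(yb-(o-H)@ey)/(d@ey); p=o+d*t-H
    return np.array([-p@ex,p[2]])
E
python3 - <<'E'
from an import *
s=load('s13');s0=load('side0')
A=lambda u,v:(235+u/7.5-.43,105+v/7.5-.43); S=lambda u,v:(200+u/5-.4,80+v/5-.4)
def rep(n,q): print(n,(q*1000).round(1),'r',np.linalg.norm(q).round(4),'ang',np.arctan2(q[1],q[0]).round(4))
rep('tip',onplane(s,*A(430,326),-.11));rep('piv',onplane(s,*A(713,427),-.11))
rep('lid front top',onplane(s,*A(370,280),-.1));rep('lid front bot',onplane(s,*A(347,325),-.1)); rep('lid rear top',onplane(s,*A(703,393),-.1))
print('shut:')
rep('lid front top',onplane(s0,*S(372,518),-.1));rep('rear top',onplane(s0,*S(632,400),-.1));rep('handle -y',onplane(s0,*S(201,522),-.06))
# predicted lid top edge pixel for alpha
for a in(.6,.65,.7):
  for h in(.0,.004,.008):
    P=H+ey*-.1-ex*(.15*np.cos(a)-h*np.sin(a))+np.array([0,0,.15*np.sin(a)+h*np.cos(a)]); print(a,h,((proj(s,P)-[235,105]+.43)*7.5).round())
E
```

```text
tip [101.6  80.4] r 0.1296 ang 0.6692
piv [2.4 2.2] r 0.0032 ang 0.737
lid front top [113.5  95. ] r 0.148 ang 0.6967
lid front bot [122.   83.8] r 0.148 ang 0.6023
lid rear top [-1.5  7.7] r 0.0078 ang 1.7609
shut:
lid front top [146.8   3.1] r 0.1469 ang 0.0211
rear top [5.3 3.1] r 0.0061 ang 0.5373
handle -y [208.5   5.8] r 0.2085 ang 0.028
0.6 0.0 [341. 325.]
0.6 0.004 [347. 312.]
0.6 0.008 [353. 299.]
0.65 0.0 [353. 300.]
0.65 0.004 [360. 288.]
0.65 0.008 [366. 275.]
0.7 0.0 [366. 276.]
0.7 0.004 [373. 264.]
0.7 0.008 [380. 251.]
```

```bash
cat > pnp.py <<'E'
from an import *
def pose(f,obj,img):
    K=np.array([[f['fx'],0,f['cx']],[0,f['fy'],f['cy']],[0,0,1.]]);D=np.array([f['k1'],0,0,0.])
    T=np.linalg.inv(np.array(f['cam_to_world'])); B=np.eye(4);B[:3,:3]=np.c_[ex,ey,[0,0,1]];B[:3,3]=H
    M=T@B
    r0=cv2.Rodrigues(M[:3,:3])[0];t0=M[:3,3:].copy()
    ok,r,t=cv2.solvePnP(obj,img,K,D,r0,t0,True,cv2.SOLVEPNP_ITERATIVE)
    e=cv2.projectPoints(obj,r,t,K,D)[0][:,0]-img
    X=np.eye(4);X[:3,:3]=cv2.Rodrigues(r)[0];X[:3,3]=t[:,0]
    g=dict(f);g['cam_to_world']=np.linalg.inv(X) # camera->box frame
    d=np.linalg.inv(M)[:3,3]-np.linalg.inv(X)[:3,3]
    return g,e,d
def pl(g,u,v,y):
    o,d=ray(g,u,v);p=o+d*(y-o[1])/d[1];return np.array([-p[0],p[2]])
E
python3 - <<'E'
from pnp import *
S=lambda u,v:(200+u/5-.4,80+v/5-.4); C=lambda u,v:(310+u/3.6-.36,140+v/3.6-.36)
s0=load('side0');c0=load('scene0')
for h in(.004,.008):
    obj=np.array([[-.15,.1,h],[-.15,-.1,h],[0,-.1,h],[0,.1,h],[-.205,.06,.006],[-.205,-.06,.006],[0,-.11,0],[0,.11,0]])
    im=np.array([S(*p) for p in[(158,318),(372,518),(632,400),(400,218),(90,388),(201,522),(648,410),(403,212)]])
    ic=np.array([C(*p) for p in[(578,443),(240,257),(80,432),(445,668),(556,332),(356,228),(60,443),(452,702)]])
    gs,e,d=pose(s0,obj,im);print('side',h,e.round(1).tolist(),np.sqrt((e**2).mean()),d.round(3))
    gc,e,d=pose(c0,obj,ic);print('scene',e.round(1).tolist(),np.sqrt((e**2).mean()),d.round(3))
    for n,y,a,b in[('-y',-.11,(461,342),(190,207)),('+y',.11,(213,144),(600,445))]:
        q=pl(gs,*S(*a),y);print(n,'side plane',q.round(4),np.arctan2(q[1],q[0]).round(3))
        p,_=tri([(gs,*S(*a)),(gc,*C(*b))]);print('  tri',p.round(4),_,np.arctan2(p[2],-p[0]).round(3))
E
```

```text
side 0.004 [[-0.5, -0.6], [-1.7, 0.6], [0.6, -0.9], [1.3, -0.2], [0.0, 0.4], [1.5, -0.4], [-0.1, 0.5], [-1.2, 0.7]] 0.8471874853452502 [-0.001 -0.003 -0.026]
scene [[0.9, 0.6], [0.1, -0.1], [-0.5, 2.4], [-1.8, 2.1], [-0.4, 0.1], [-0.5, -0.2], [0.6, -2.3], [1.5, -2.6]] 1.3655519641496776 [ 0.    -0.011  0.008]
-y side plane [0.1002 0.0835] 0.695
  tri [-0.101  -0.1084  0.0835] [np.float64(0.0016004043655595188), np.float64(0.0016004043655595565)] 0.691
+y side plane [0.1002 0.0788] 0.667
  tri [-0.0997  0.111   0.0782] [np.float64(4.446666486038879e-05), np.float64(4.446666486041107e-05)] 0.665
side 0.008 [[-0.6, -1.4], [-1.8, -0.1], [0.5, -1.5], [1.3, -0.8], [0.1, 0.9], [1.6, 0.2], [-0.1, 1.3], [-1.1, 1.4]] 1.07692261886778 [ 0.    -0.003 -0.027]
scene [[1.3, -0.0], [0.2, -0.8], [-0.5, 1.9], [-1.6, 1.6], [-0.6, 0.6], [-0.6, 0.4], [0.6, -1.6], [1.2, -2.0]] 1.1432145233571454 [ 0.002 -0.012  0.005]
-y side plane [0.1004 0.0856] 0.706
  tri [-0.1012 -0.1084  0.0855] [np.float64(0.0016038601741674963), np.float64(0.0016038601741675863)] 0.702
+y side plane [0.1005 0.0807] 0.677
  tri [-0.1     0.111   0.0801] [np.float64(5.997501644282155e-05), np.float64(5.997501644274309e-05)] 0.676
```

Emit:
drive_tool:
  commands: [0.15, 0, -0.2, 0, 0, 0, 0, 0.3, 0, -0.5, 0, 0, 0, 0, 0.5, 0, -0.8, 0, 0, 0, 0, 0.5, 0, -0.8, 0, 0, 0, 0, 0.5, 0, -0.8, 0, 0, 0, 0, 0.5, 0, -0.8, 0, 0, 0, 0]

```text
time: 12.7
tcp_pos: [0.5199, 0.215, 0.1994]
eef_rot: [3.136, 0.055, -0.004]
force: [1.4, 2.2, -14.7]
grip_width: 0.0093
```

```bash
python3 - <<'E'
from an import *
o=env.get_obs();p=o['tcp_pos'];dz=p[2]-.0753;a=.6
for _ in range(20): a=np.arcsin((dz+.006*(1-np.cos(a)))/.205)
print(p,o['force'].round(1),'alpha kin',a,'dx',p[0]-.4769,'exp',.205*(1-np.cos(a))+.006*np.sin(a),o['grip_width'])
grab('side','s14'); grab('scene','sc14'); crop('s14',235,340,105,175,7.5,'c26'); crop('sc14',320,490,170,350,4,'c27')
E
```

```text
[0.51989762 0.21502619 0.19942991] [  1.4   2.2 -14.7] alpha kin 0.6581122929671697 dx 0.04299762418554787 exp 0.046484364226155823 0.009322916016128932
```

View pics/c26.png

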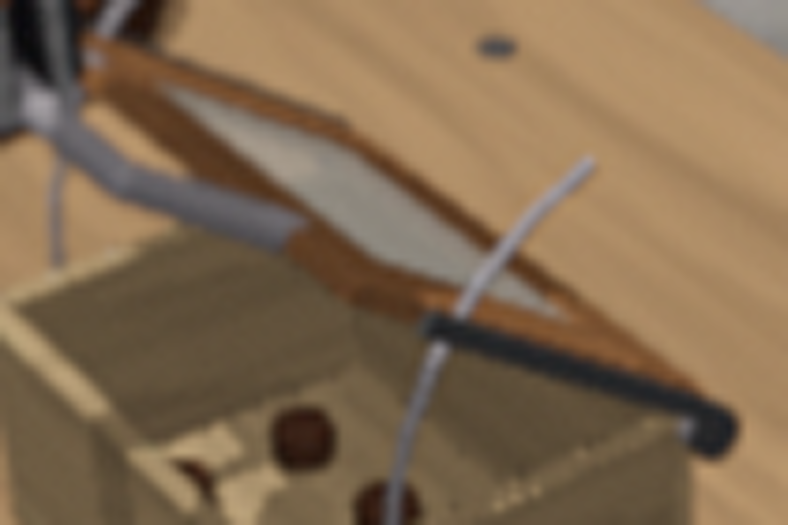

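View pics/c27.png

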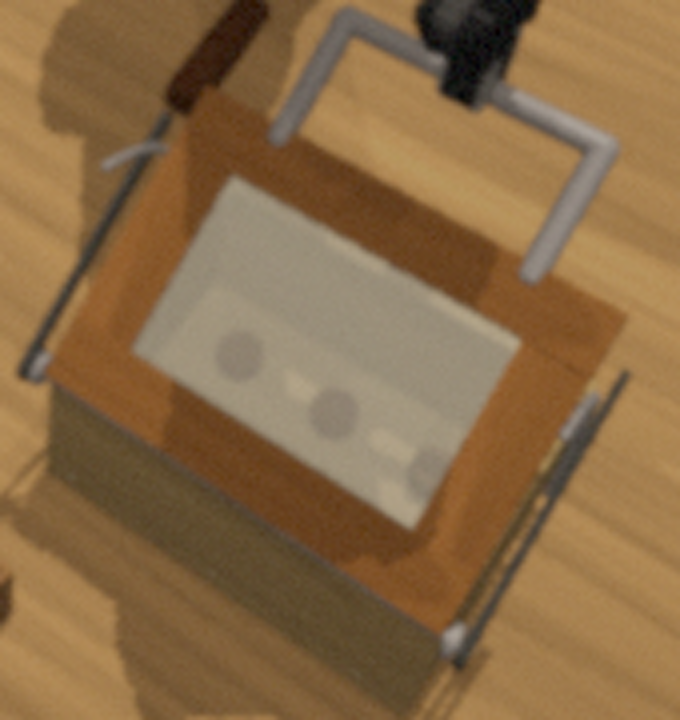

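```bash
python3 - <<'E'
from h import *
for t in('s14',):
    i=load(t)['img'][128:168,262:336,::-1].astype(float); i=np.clip(i*1.5,0,255).astype(np.uint8)
    cv2.imwrite('pics/c28.png',cv2.resize(i,None,fx=10.8,fy=10.8,interpolation=cv2.INTER_CUBIC))
E
```

```text
(no output)
```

View pics/c28.png

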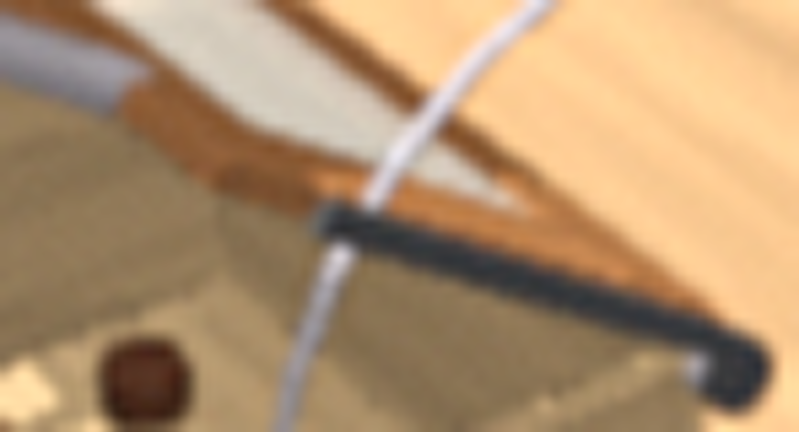

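```bash
python3 - <<'E'
from h import *
crop('w9',290,490,40,190,4,'c29'); crop('side0',235,345,150,220,7.2,'c30')
E
```

```text
(no output)
```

View pics/c29.png

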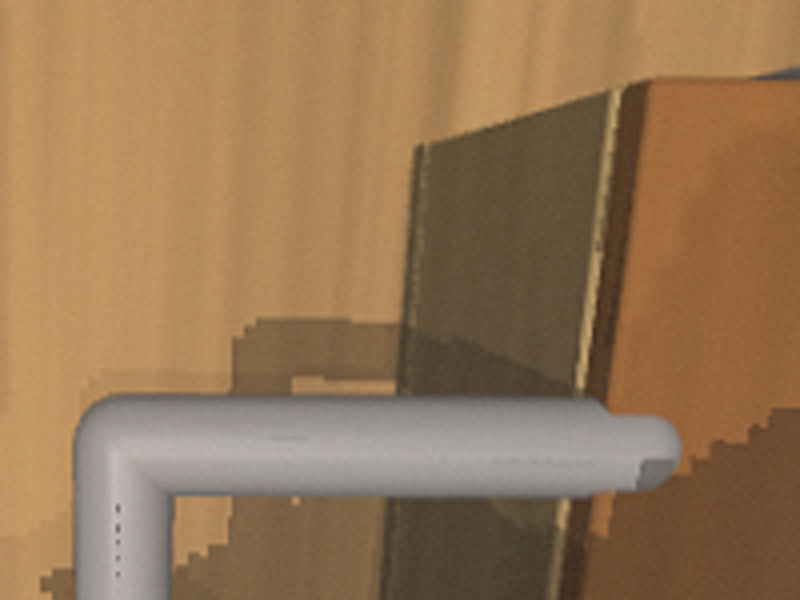

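View pics/c30.png

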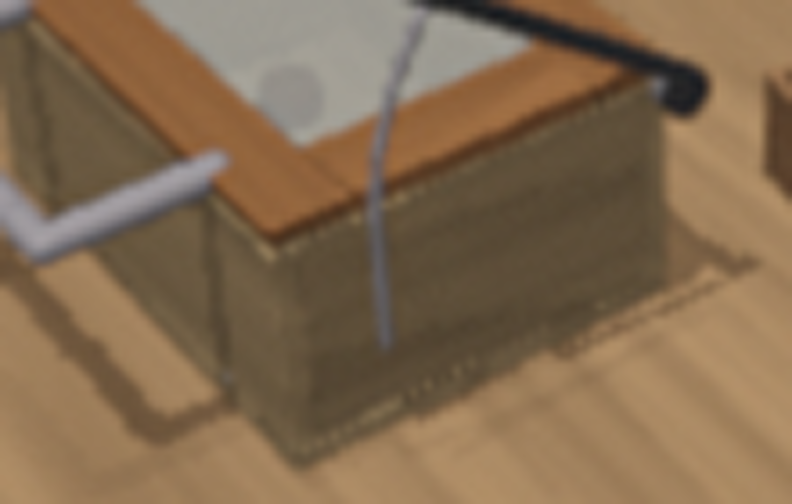

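```bash
python3 - <<'E'
from an import *
s=load('s14'); A=lambda u,v:(262+u/10.8-.45,128+v/10.8-.45); iA=lambda p:((p-[262,128]+.45)*10.8).round(0)
def P(a,r,h,y): return H+ey*y-ex*(r*np.cos(a)-h*np.sin(a))+np.array([0,0,r*np.sin(a)+h*np.cos(a)])
print('pivot',iA(proj(s,P(0,0,0,-.11))))
for a in(.62,.64,.66,.68,.70):
    print(a,'lidbot',iA(proj(s,P(a,.15,0,-.1))),'lidtop',iA(proj(s,P(a,.15,.008,-.1))),'tip',iA(proj(s,P(a,.13,0,-.11))),'lidbot@.13',iA(proj(s,P(a,.13,0,-.1))),'lidtop@.13',iA(proj(s,P(a,.13,0.008,-.1))),'armtop',iA(proj(s,P(a,.13,0.004,-.11))))
E
```

```text
pivot [744. 371.]
0.62 lidbot [206. 205.] lidtop [225. 168.] tip [311. 250.] lidbot@.13 [282. 227.] lidtop@.13 [300. 190.] armtop [320. 232.]
0.64 lidbot [213. 191.] lidtop [232. 154.] tip [317. 238.] lidbot@.13 [288. 215.] lidtop@.13 [307. 178.] armtop [327. 220.]
0.66 lidbot [220. 177.] lidtop [240. 140.] tip [323. 226.] lidbot@.13 [295. 203.] lidtop@.13 [314. 167.] armtop [333. 208.]
0.68 lidbot [228. 164.] lidtop [248. 127.] tip [330. 214.] lidbot@.13 [301. 191.] lidtop@.13 [321. 155.] armtop [340. 196.]
0.7 lidbot [236. 150.] lidtop [256. 113.] tip [336. 202.] lidbot@.13 [307. 180.] lidtop@.13 [328. 143.] armtop [347. 184.]
```

```bash
python3 - <<'E'
from an import *
from scipy.optimize import minimize_scalar
def P(a,r,h,y): return H+ey*y-ex*(r*np.cos(a)-h*np.sin(a))+np.array([0,0,r*np.sin(a)+h*np.cos(a)])
s=load('s14');c=load('sc14')
A=lambda u,v:np.array((262+u/10.8-.45,128+v/10.8-.45)); S30=lambda u,v:np.array((235+u/7.2-.43,150+v/7.2-.43))
C27=lambda u,v:np.array((320+u/4-.38,170+v/4-.38)); C4=lambda u,v:np.array((310+u/3.6-.36,140+v/3.6-.36))
def fit(f,px,b,*k):
    r=minimize_scalar(lambda a:np.sum((proj(f,P(a,*k))+b-px)**2),bounds=(-.2,1.2),method='bounded');return round(r.x,3),round(r.fun**.5,2)
print('SIDE bias: pivot',A(735,358)-proj(s,P(0,0,0,-.11)),'lid shut bot',S30(275,241)-proj(s,P(0,.15,0,-.1)),'lid shut rear bot',S30(645,78)-proj(s,P(0,0,0.004,-.1)),'hnd',S30(40,243)-proj(s,P(0,.205,.006,-.06)))
print('SCENE bias: pivot',C4(452,702)-proj(c,P(0,0,0,.11)),C4(60,443)-proj(c,P(0,0,0,-.11)),'lid shut +y top',C4(578,443)-proj(c,P(0,.15,.008,.1)),'-y',C4(240,257)-proj(c,P(0,.15,.008,-.1)),'rear',C4(445,668)-proj(c,P(0,0,.008,.1)),C4(80,432)-proj(c,P(0,0,.008,-.1)),'hnd',C4(556,332)-proj(c,P(0,.205,.006,.06)),C4(356,228)-proj(c,P(0,.205,.006,-.06)))
for b in([0,0],[-.8,-1.1],[-1,-.5]):
    print('side',b,'gauge',fit(s,A(328,221),b,.13,0,-.11),'lid bot',fit(s,A(218,187),b,.15,0,-.1))
for b in([0,0],[1,2],[-1,-2]):
    print('scene',b,'gauge+',fit(c,C27(627,375),b,.13,0,.11),'lid+',fit(c,C27(627,318),b,.15,.008,.1),'lid-',fit(c,C27(207,87),b,.15,.008,-.1),'h+',fit(c,C27(612,150),b,.205,.006,.06),'h-',fit(c,C27(348,18),b,.205,.006,-.06))
E
```

```text
SIDE bias: pivot [-0.83266855 -1.19211889] lid shut bot [-0.11826028 -1.8357614 ] lid shut rear bot [-3.6415974   1.91779453] hnd [-1.08783909e+00 -4.97755180e-04]
SCENE bias: pivot [0.18445314 2.78965192] [0.18135686 2.57294628] lid shut +y top [0.6031849  0.44692021] -y [0.92067245 1.6899227 ] rear [ 2.85694082 -0.90086292] [ 1.26695861 -1.01414526] hnd [ 2.35196547 -0.18466283] [1.93267595 0.38173779]
side [0, 0] gauge (np.float64(0.67), np.float64(0.15)) lid bot (np.float64(0.648), np.float64(0.2))
side [-0.8, -1.1] gauge (np.float64(0.66), np.float64(1.38)) lid bot (np.float64(0.639), np.float64(1.41))
side [-1, -0.5] gauge (np.float64(0.671), np.float64(1.27)) lid bot (np.float64(0.648), np.float64(1.32))
scene [0, 0] gauge+ (np.float64(0.496), np.float64(1.37)) lid+ (np.float64(0.471), np.float64(0.83)) lid- (np.float64(0.574), np.float64(0.08)) h+ (np.float64(0.569), np.float64(3.12)) h- (np.float64(0.598), np.float64(1.02))
scene [1, 2] gauge+ (np.float64(0.653), np.float64(0.63)) lid+ (np.float64(0.65), np.float64(0.62)) lid- (np.float64(0.643), np.float64(1.13)) h+ (np.float64(0.638), np.float64(2.57)) h- (np.float64(0.657), np.float64(1.65))
scene [-1, -2] gauge+ (np.float64(0.407), np.float64(3.05)) lid+ (np.float64(0.386), np.float64(2.4)) lid- (np.float64(0.486), np.float64(0.79)) h+ (np.float64(0.509), np.float64(4.14)) h- (np.float64(0.536), np.float64(0.82))
```

```bash
python3 - <<'E'
from h import *
i=load('s14')['img'].astype(int)
for u in range(278,302,1):
    col=i[136:162,u]; rb=col[:,0]-col[:,2]
    print(u,' '.join(f'{a:3d}/{b:3d}' for a,b in zip(rb[4:22],col[4:22].sum(1)//3)))
E
```

```text
278  56/ 62  56/ 62  50/ 64  40/ 65  37/ 73  37/ 79  37/ 80  38/ 80  39/ 79  38/ 77  39/ 75  38/ 77  39/ 80  38/ 80  38/ 78  39/ 84  46/ 96  47/100
279  58/ 64  57/ 62  54/ 62  51/ 60  42/ 71  38/ 77  38/ 79  38/ 79  38/ 79  37/ 76  37/ 76  39/ 79  39/ 81  39/ 77  39/ 76  40/ 82  44/ 96  47/ 97
280  56/ 66  57/ 65  56/ 63  55/ 63  52/ 69  41/ 77  38/ 79  38/ 81  37/ 77  37/ 76  39/ 77  39/ 79  38/ 80  38/ 77  41/ 81  44/ 89  44/ 95  44/ 94
281  56/ 62  57/ 67  57/ 65  55/ 63  54/ 63  45/ 67  38/ 77  36/ 79  37/ 76  37/ 77  37/ 78  38/ 80  38/ 79  40/ 81  41/ 87  43/ 93  45/ 92  44/ 90
282  56/ 62  56/ 65  59/ 67  55/ 60  51/ 53  45/ 56  36/ 69  35/ 70  35/ 71  35/ 72  37/ 76  38/ 79  39/ 79  42/ 85  43/ 90  44/ 94  43/ 94  44/ 91
283  58/ 60  56/ 63  57/ 65  51/ 57  46/ 53  44/ 54  36/ 65  35/ 72  35/ 73  35/ 71  34/ 72  36/ 73  37/ 76  38/ 80  42/ 87  44/ 92  46/ 93  44/ 93
284  55/ 62  56/ 63  57/ 63  49/ 57  47/ 52  46/ 54  41/ 61  36/ 72  36/ 75  36/ 72  35/ 72  36/ 71  35/ 74  37/ 75  40/ 82  43/ 90  45/ 92  44/ 93
285  48/ 70  57/ 62  56/ 64  54/ 59  50/ 56  48/ 54  48/ 60  39/
[... 1751 characters left out ...]
/139   3/134  14/114  21/ 77   7/ 49  -1/ 38  -3/ 36   9/ 47  30/ 67  38/ 74  37/ 73  36/ 73  36/ 74  36/ 75
298  16/135   7/147  -2/154  -1/141   6/121  27/101  58/ 90  58/ 75  18/ 55  -2/ 39  -3/ 35   7/ 45  25/ 65  36/ 75  36/ 76  37/ 73  36/ 73  36/ 75
299   8/146   2/154  -1/144   8/124  41/ 99  70/ 84  80/ 86  70/ 81  32/ 63   2/ 42  -3/ 37   2/ 39  18/ 54  35/ 72  37/ 75  37/ 73  36/ 72  36/ 74
300   2/148   2/134   8/122  18/124  44/108  71/ 88  80/ 85  73/ 85  46/ 65   8/ 47  -5/ 40  -2/ 38   9/ 48  30/ 66  37/ 74  37/ 75  36/ 74  36/ 74
301   3/127  12/117  17/125  19/133  30/123  61/ 95  78/ 86  77/ 86  56/ 72  15/ 55  -3/ 41  -3/ 38   7/ 45  27/ 64  35/ 75  37/ 75  36/ 74  36/ 73
```

```bash
python3 - <<'E'
from an import *
w=load('w9'); Wc=lambda u,v:(290+u/4-.38,40+v/4-.38)
hd=onz(w,*Wc(124,446),.096)-H; print('handle corner box',-hd@ex,hd@ey)
ref=np.array([.205,.06])-np.array([-hd@ex,hd@ey])
for n,p in[('lid top',(650,82)),('lid bot',(622,88)),('rim',(613,92))]:
    for z in(.086,.09,.094,.098):
        q=onz(w,*Wc(*p),z)-H; print(n,z,np.round(np.array([-q@ex,q@ey])+ref,4))
w=load('w6'); W=lambda u,v:(285+u/3-.33,v/3-.33)
hd=[onz(w,*W(*p),.096)-H for p in[(67,228),(73,546)]]
print([(-q@ex,q@ey) for q in hd])
for z in (.094,.098):
  print(z,[np.round((-q@ex,q@ey),4).tolist() for q in [onz(w,*W(*p),z)-H for p in[(220,112),(635,117),(548,632),(205,632)]]])
E
```

```text
handle corner box 0.20484444306149518 0.06048354634799905
lid top 0.086 [0.1438 0.1008]
lid top 0.09 [0.1456 0.1003]
lid top 0.094 [0.1473 0.0999]
lid top 0.098 [0.149  0.0994]
lid bot 0.086 [0.147  0.1001]
lid bot 0.09 [0.1487 0.0997]
lid bot 0.094 [0.1503 0.0992]
lid bot 0.098 [0.152  0.0987]
rim 0.086 [0.148  0.0997]
rim 0.09 [0.1497 0.0992]
rim 0.094 [0.1513 0.0988]
rim 0.098 [0.1529 0.0983]
[(np.float64(0.20522975471957766), np.float64(0.06169145088439112)), (np.float64(0.20527422651758012), np.float64(-0.06066929021762498))]
0.094 [[0.1496, 0.1005], [-0.0029, 0.1004], [-0.0023, -0.1024], [0.149, -0.1005]]
0.098 [[0.1501, 0.0998], [-0.0006, 0.0996], [0.0001, -0.1007], [0.1495, -0.0989]]
```

```bash
python3 - <<'E'
from an import *
s=load('side0'); g=s['img'].astype(int).sum(2)/3
def armfit(y,u0,u1,v0,v1,th):
    us=[];vs=[];wd=[]
    for u in range(u0,u1):
        c=g[v0:v1,u]; w=np.clip(th-c,0,None); k=np.argmax(w)
        lo=max(0,k-4);ww=w[lo:k+5]
        if ww.sum()>0: us.append(u);vs.append(v0+lo+(ww*np.arange(len(ww))).sum()/ww.sum()); wd.append((ww>th*.2).sum())
    us=np.array(us);vs=np.array(vs);p=np.polyfit(us,vs,1);r=vs-np.polyval(p,us);m=abs(r)<.5;p=np.polyfit(us[m],vs[m],1);print('slope',p[0].round(3),'rms',(vs-np.polyval(p,us))[m].std().round(2),m.sum(),np.mean(wd))
    q=np.array([onplane(s,u,np.polyval(p,u),y) for u in(u0,u1)]);d=q[0]-q[1];a=np.arctan2(d[1],d[0]);n=np.array([-np.sin(a),np.cos(a)])
    print('y',y,'angle',a.round(4),'normal offset mm',(q@n*1000).round(2),q.round(4).tolist())
armfit(-.11,297,322,140,170,70)
armfit(.11,246,278,104,128,60)
# box top edge reference: same-view check of slope bias, shut lid side line at y=-.1 (h 0), handle line
S30=lambda u,v:np.array((235+u/7.2-.43,150+v/7.2-.43))
E
```

```text
slope 0.336 rms 0.14 24 2.76
y -0.11 angle 0.6523 normal offset mm [3.35 3.35] [[0.0894, 0.0725], [0.0243, 0.0228]]
slope 0.378 rms 0.1 13 2.34375
y 0.11 angle 0.6448 normal offset mm [4.52 4.52] [[0.0908, 0.074], [0.0043, 0.0089]]
```

Same-view result: both gauge arms run at 0.645–0.652 rad, centred about 4 mm above the hinge line, like the lid's own mid-plane. The lid is at about 0.65 (kinematic 0.658). I'll hold and check that it stays steady.

Emit:
drive_tool:
  commands: [0, 0, 0.05, 0, 0, 0, 0, 0, 0, 0.05, 0, 0, 0, 0, 0, 0, 0.05, 0, 0, 0, 0, 0, 0, 0.05, 0, 0, 0, 0, 0, 0, 0.05, 0, 0, 0, 0, 0, 0, 0.05, 0, 0, 0, 0]

```text
time: 13.3
tcp_pos: [0.5196, 0.215, 0.1989]
eef_rot: [3.135, 0.056, -0.004]
force: [-1.3, 1.7, -12.1]
grip_width: 0.0094
```

```bash
cat > chk.py <<'E'
import sys
from an import *
t=sys.argv[1]
zs=[];
for k in range(3):
    f=grab('side',t); o=env.get_obs(); zs.append(o['tcp_pos']); print(o['time'],o['tcp_pos'].round(4),o['force'].round(1),np.abs(o['dq']).max().round(4))
dz=np.mean(zs,0)[2]-.0753;a=.6
for _ in range(20): a=np.arcsin((dz+.006*(1-np.cos(a)))/.205)
print('kin',a)
i=f['img'].astype(int); rb=i[:,:,0]-i[:,:,2]; g=i.sum(2)/3
L=[]
for u in range(283,290):
    c=rb[140:152,u]; k=[j for j in range(3,11) if c[j]>=41>c[j+1]]
    if k: j=k[0]; L.append((u,140+j+(c[j]-41)/(c[j]-c[j+1])))
L=np.array(L); p=np.polyfit(L[:,0],L[:,1],1)
us=np.arange(299,322); vs=[]
for u in us:
    w=np.clip(65-g[140:170,u],0,None);k=np.argmax(w);lo=max(0,k-4);ww=w[lo:k+5];vs.append(140+lo+(ww*np.arange(len(ww))).sum()/ww.sum())
vs=np.array(vs);q=np.polyfit(us,vs,1)
for _ in range(3):
    m=abs(vs-np.polyval(q,us))<.6;q=np.polyfit(us[m],vs[m],1)
print('lid line',p,'arm line',q,'obs armcentre-lidbottom@291.5',np.polyval(q,291.5)-np.polyval(p,291.5))
def P(a,r,h,y): return H+ey*y-ex*(r*np.cos(a)-h*np.sin(a))+np.array([0,0,r*np.sin(a)+h*np.cos(a)])
def line(a,h,y):
    A,B=proj(f,P(a,.15,h,y)),proj(f,P(a,.10,h,y)); return A[1]+(291.5-A[0])*(B[1]-A[1])/(B[0]-A[0])
for ga in(.645,.655):
  for ya in(-.11,-.112):
    d=np.polyval(q,291.5)-np.polyval(p,291.5)
    xs=np.linspace(-.08,.08,161); e=[abs(line(ga,.004,ya)-line(ga+x,0,-.1)-d) for x in xs]; print('gauge',ga,ya,'lid-gauge',xs[int(np.argmin(e))].round(3))
crop(t,235,340,105,175,7.5,t+'z')
E
python3 chk.py s15
```

```text
13.35 [0.5196 0.215  0.1989] [ -1.7   1.5 -12.7] 0.0022
13.4 [0.5196 0.215  0.1989] [ -1.5   0.5 -11.8] 0.0017
13.45 [0.5196 0.215  0.1989] [ -2.8   1.3 -11.1] 0.0024
kin 0.6548868101918816
lid line [ 0.31130952 57.82301587] arm line [ 0.31438723 56.15541677] obs armcentre-lidbottom@291.5 -0.7704483846853236
gauge 0.645 -0.11 lid-gauge -0.001
gauge 0.645 -0.112 lid-gauge -0.006
gauge 0.655 -0.11 lid-gauge 0.0
gauge 0.655 -0.112 lid-gauge -0.004
```

View pics/s15z.png

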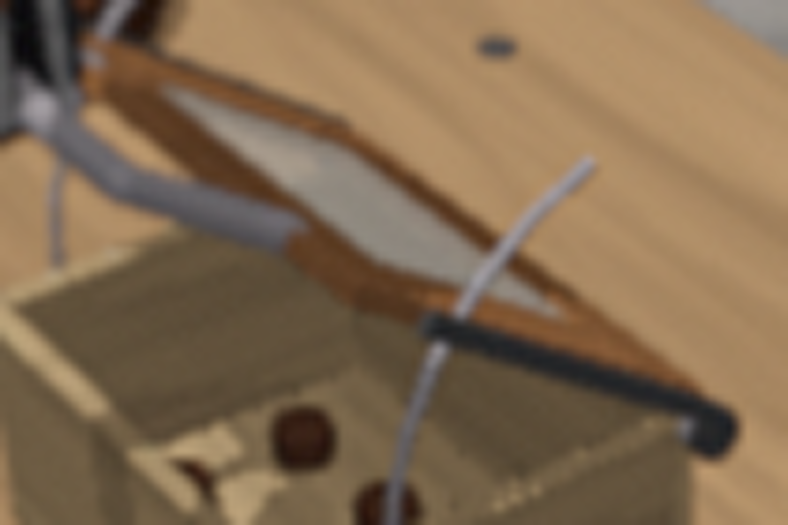

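The lid and arm lines are parallel, with lid minus gauge between -0.006 and 0.000 rad, and the arm is steady. One last overall look.

View pics/s15.png

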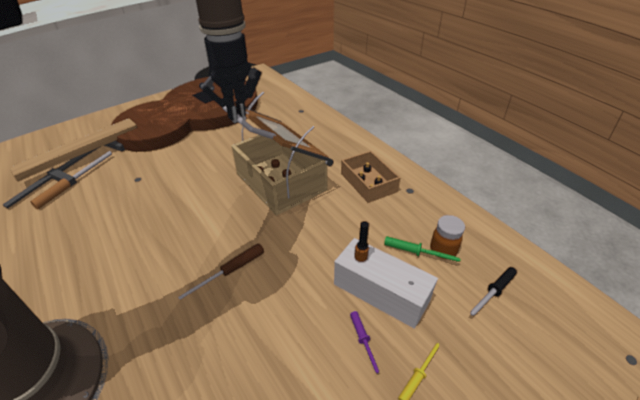

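The rod stands in the vial at (362,240). The jar, cardboard box and screwdriver are where they were, and nothing has fallen off the bench. I'm handing in.

```bash
python3 -c "
from plant import env
print(env.close_job())"
```

```text
the job is handed in; nothing more can be done
None
```

I put the rod in the vial and let go of it, then lifted the lid to the gauge's angle. I handed in at about 13.5 s, still gripping the handle.

**Rod:** I took the smaller black rod out of the rack. I pushed it down until the force rose to 19 N with no further travel, which fits the collar sitting on the rim. It still stood in the vial in the last picture.

**Lid:** It was steady at about 0.655 rad by the arm's own readings. In the last side view it was within about 0.006 rad of the near gauge arm.

Some checks disagreed or went wrong:
- **Gauge angle:** Aiming at the arm tips alone gave 0.64–0.70 rad. I used the arms' line fits instead, 0.645–0.652, because they showed the arms run about 4 mm above the hinge line, as the lid does.
- **Missed first grip:** The fingers reached about 25 mm less far than the stated tool frame, so my first grip on the handle closed above the bar. I opened, went deeper and gripped it on the second try.
- **Toppled look-alikes:** The four free-standing rods fell over while I was lifting the rod. I saw no sign that the arm touched them. They stayed on the bench, and in the last picture the jar, cardboard box and screwdriver looked unmoved.

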